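# Set the nail station in order

### The arm

A 6-joint arm with a two-finger parallel gripper is mounted at the origin on the work surface. World frame = base frame: x ahead of the robot, y to its left, z up, the work surface at z = 0. Lengths are in mm, angles in rad, forces in N, time in s.
With the tool pointing down it reaches from about 275 to 1000 mm from the base axis. Payload 8.4 kg.
Tool frame: the origin (TCP) lies midway between the tips of the shut fingers; the grasp point (between the pads) lies 19 mm behind it; z points along the fingers, y is the line along which they close (so a half turn about z gives the same grasp; the last joint's range is limited). The gripper opens to 85 mm and grips with 20 to 120 N. Pads are 22 mm wide; open, the fingers measure 114 mm over their backs; the gripper's body (76 mm by 85 mm) begins 54 mm behind the grasp point. The pads swing forward as they close: fully open they stand 13 mm farther back than shut.
Start: joints at [1.098, 0.353, 1.633, -0, 1.155, -0.002], TCP at [283.499, 557.007, 231.281] pointing down, gripper open.
Joint ranges: [-2.63, 2.63], [-0.92, 2.1], [0.06, 2.66], [-1.3, 4.44], [0, 2.69], [-3.02, 3.02]. Speed limits (rad/s): [2.22, 2.22, 2.79, 3.14, 3.14, 3.14].

### API

Orientations are given as [roll, pitch, yaw] about the fixed x, y, z axes, in that order (R = Rz(yaw) Ry(pitch) Rx(roll)).
In Python, from rig import r, cams gives the robot as it stands. The module is installed in compiled form; this text tells all that it offers.
- The arm moves only by the tool send_rows, never from a script. Its argument "targets" is one flat list of numbers, 7 for each row, row after row: the shift along the tool's x, y, z in m, then the turn, a rotation vector about the tool's x, y, z in rad, then the opening, from -1 (shut) to 1 (fully open). In form: [tx, ty, tz, wx, wy, wz, fingers, tx, ty, tz, wx, wy, wz, fingers, ...]. A call has 1 to 12 rows; each row is the pose to reach, as a shift and turn from the pose commanded when the call began, along the tool's axes at that moment; what a row does not reach only later rows make up. A row lasts 1/12 s, in which the tool goes at most 41.7 mm and 7.16 degrees, less where a joint would pass 70% of its speed; a pose out of reach is approached as far as the arm can. A call with a gripper value outside its range is refused whole. The fingers move at their own pace and stop on an object; "grip_force" is the grip in N (left out, the last holds). Time passes only in rows, so rows that repeat a pose let the fingers close. It gives the time, the measured TCP pose, the force, the opening and the grip force at its end, in the units of the state.
- r.sense(): the state, without advancing time (a new reading comes with each control period).
- cams.grab_frame(name): name is "side" or "top" or "wrist"; returns a dict with "color" (384x512x3 uint8, blue, green, red), "fx", "fy", "cx", "cy" (pixels), "xyz" and "attitude" of the camera in the world. Camera axes: x right, y down, z forward; pixel columns grow to the right and rows downward; lengths in mm; the calibration is good to about 2 mm. A picture is of the moment at which its call begins. There is no depth.
- r.sign_off(): hands the job in; it is judged then, once.
The state is a dict: "clock": time; "qpos": joint angles; "qvel": joint speeds; "joint_efforts": joint torques, N m; "eef_pos": TCP position; "tcp_rot": TCP orientation; "contact_force": force on the tool from outside, world axes, zero at the start; "wrist_torque": the same for the moment, N m; "opening": opening from 0.0 (shut) to 1.0 (fully open); "grasp_force": force on a finger pad.
Only numpy, scipy, OpenCV 4.12 (cv2) and the standard library are available. Lean on these libraries where they do the work, as an engineer would, in place of code of your own. Each camera call takes 0.05 s, during which the arm holds its last target. There are 200 camera calls.

### The job

Get the nail station ready for the next client: sort whatever lies on the sill, each polish bottle into the wooden box, each grey buffer flat onto the round enamel tray, each orange stick flat into the clear oblong tray. Also drop the battery block fully down into the nail dryer's pocket and then swing the locking lever fully shut over it. Leave the mug, the cream jar and the remover bottle where they are.

Things in the scene. Friction and masses are not known exactly. Their poses are not given: they have to be found in the camera images.
- bottle1: Closed nail polish bottle: pink glass body 36 x 36 mm and 50 mm high, black round cap 21 mm across on top, 80 mm high in all, 90 g. Origin at its centre, 40 mm above its underside; z points to the cap. Stands on the sill at the start. May be absent.
- bottle2: Closed nail polish bottle: pink glass body 36 x 36 mm and 50 mm high, black round cap 21 mm across on top, 80 mm high in all, 90 g. Origin at its centre, 40 mm above its underside; z points to the cap. Stands on the sill at the start. May be absent.
- bottle3: Closed nail polish bottle: pink glass body 36 x 36 mm and 50 mm high, black round cap 21 mm across on top, 80 mm high in all, 90 g. Origin at its centre, 40 mm above its underside; z points to the cap. Stands on the sill at the start. May be absent.
- buffer1: Grey plastic nail buffer bar, 90 x 30 x 26 mm (along its x, y, z), 40 g. Origin at its centre. Lies flat on the sill at the start. May be absent.
- buffer2: Grey plastic nail buffer bar, 90 x 30 x 26 mm (along its x, y, z), 40 g. Origin at its centre. Lies flat on the sill at the start. May be absent.
- stick1: Wooden orange stick, 150 x 12 x 9 mm (along its x, y, z), 20 g. Origin at its centre. Lies flat on the sill at the start. May be absent.
- stick2: Wooden orange stick, 150 x 12 x 9 mm (along its x, y, z), 20 g. Origin at its centre. Lies flat on the sill at the start. May be absent.
- battery: Black battery block of the dryer, 50 x 50 x 50 mm with thin grey bands, about 120 g. Origin at its centre. Fits the pocket any way up.
- dryer: White nail dryer fan, fixed to the sill: a box 130 x 120 mm (x, y) and 64 mm high with a round fan grating on its front (-x) face. Origin at the centre of its underside. In its top, centred, is an open battery pocket 55 x 55 mm, 22 mm deep; the seated battery stands 28 mm proud.
- pocket_floor (a point): Centre of the battery pocket's floor, 42 mm above the sill; axes as the dryer's. A seated battery has its centre 25 mm above this point.
- lever (a joint): Angle of the dryer's locking lever, rad: 0 is shut (bar lying over the pocket, pointing to the dryer's -x), up to 1.75 open (bar swung aside to the dryer's +y). It turns level about an upright pin and stays where it is left. Seen from above, closing is anticlockwise.
- lever_hinge (a point): Point on the lever's upright turning axis, 45 mm to +x of the dryer's centre, 100 mm above the sill (mid-height of the bar, which is 8 mm thick and 12 mm wide; its underside passes 4 mm above a seated battery).
- lever_knob (a point): Top centre of the upright round black knob at the lever's free end, 16 mm across, 90 mm from the turning axis, 130 mm above the sill; it stands 26 mm above the bar.
- bottle_box: Open wooden box, fixed, 120 x 160 mm (x, y) outside, 45 mm high, walls and floor 6 mm. Origin at the centre of its underside. For the polish bottles.
- stick_tray: Open clear plastic oblong tray, fixed, 110 x 200 mm (x, y) outside, 30 mm high, walls and floor 5 mm. Origin at the centre of its underside. For the orange sticks.
- round_tray: Round white enamel tray, fixed, 188 mm across at the rim, 172 mm at the foot, 18 mm high, floor 4 mm and wall 4 mm thick. Origin at the centre of its underside. For the buffers.
- mug: Blue mug, 76 mm across, 90 mm high, beyond the work. Origin at the centre of its underside. Leave it alone.
- cream_jar: Glass cream jar, 70 mm across, 60 mm high, beyond the work. Origin at the centre of its underside. Leave it alone.
- remover: Amber remover bottle, 60 mm across, 130 mm high, beyond the work. Origin at the centre of its underside. Leave it alone.
Mind the look-alikes: they are no part of the job. What is shaped like the stick2 but turquoise is not meant. What is shaped like the dryer but turquoise is not meant.

How it is judged (in metres and radians):
On the way, in this order (a step that is already met when the one before it is completed fails the run):
1. the battery is down in the dryer's pocket (horizontal distance between battery and pocket_floor below 0.006 m and z of battery in the frame of pocket_floor between 0.02 and 0.029 m), for 0.2 s.
2. the lever is shut over the seated battery (all of step 1 and value of joint lever below 0.12 rad), for 0.2 s.
At the end, for the whole second after the job is handed in: All released and at rest: bottles within the box's walls (centre under 70 mm high), buffers flat in the round tray (centre within 60 mm of its centre), sticks flat in the oblong tray (centre within 48 x 26 mm), battery seated to 4 mm and 6 mm sideways, lever within 0.12 rad of shut (all of step 2 and x of bottle1 in the frame of bottle_box between -0.045 and 0.045 m and y of bottle1 in the frame of bottle_box between -0.065 and 0.065 m and z of bottle1 in the frame of bottle_box between 0 and 0.07 m and x of bottle2 in the frame of bottle_box between -0.045 and 0.045 m and y of bottle2 in the frame of bottle_box between -0.065 and 0.065 m and z of bottle2 in the frame of bottle_box between 0 and 0.07 m and x of bottle3 in the frame of bottle_box between -0.045 and 0.045 m and y of bottle3 in the frame of bottle_box between -0.065 and 0.065 m and z of bottle3 in the frame of bottle_box between 0 and 0.07 m and horizontal distance between each of buffer1, buffer2 and round_tray below 0.06 m and z of buffer1 in the frame of round_tray between 0 and 0.055 m and angle between buffer1's own x axis and vertical between 1.35 and 1.79 rad and z of buffer2 in the frame of round_tray between 0 and 0.055 m and angle between buffer2's own x axis and vertical between 1.35 and 1.79 rad and x of stick1 in the frame of stick_tray between -0.048 and 0.048 m and y of stick1 in the frame of stick_tray between -0.026 and 0.026 m and z of stick1 in the frame of stick_tray between 0 and 0.03 m and angle between stick1's own x axis and vertical between 1.35 and 1.79 rad and x of stick2 in the frame of stick_tray between -0.048 and 0.048 m and y of stick2 in the frame of stick_tray between -0.026 and 0.026 m and z of stick2 in the frame of stick_tray between 0 and 0.03 m and angle between stick2's own x axis and vertical between 1.35 and 1.79 rad and linear speed of each of bottle1, bottle2, bottle3, buffer1, buffer2, stick1, stick2, battery below 0.03 m/s); the robot touches nothing.
It fails at once if the mug was moved by more than 30 mm (distance of mug from where it was at the start of the episode above 0.03 m).
It fails at once if the cream jar was moved by more than 30 mm (distance of cream_jar from where it was at the start of the episode above 0.03 m).
It fails at once if the remover bottle was moved by more than 30 mm (distance of remover from where it was at the start of the episode above 0.03 m).
Of bottle1, bottle2, bottle3, buffer1, buffer2, stick1, stick2 only 5 to 7 are there at a start; the rules pass over those that are not, and their reading is None.
At some moment in a run one of bottle1, bottle2, bottle3, buffer1, buffer2, stick1, stick2 may be knocked a few centimetres aside while the robot is not near it.
Once in a run the grip may slacken for a moment while it holds something.
It also fails if it takes over 200 s, if anything falls off the work surface, if the arm or the gripper's body presses on something with over 40 N, if the wrist force passes 120 N, or if a joint passes its speed limit or range.

## Working session

There is one attempt and no reset: what is moved stays moved. The work goes in short steps, Python scripts to look and compute and a tool call to move; the robot and the scene stay as the last step left them, time stands still between calls to the robot, and variables do not carry over. Pictures are saved under pics/ and viewed, at most 14 in all, crops included, and the job is handed in when it is done.

Besides the shell and the picture viewer there is one more tool, called as name(argument=value, ...) on one line, values as JSON. send_rows: Moves the arm, as the interface text tells. Its arguments: {"type":"object","properties":{"targets":{"type":"array"},"grip_force":{"type":"number"}},"required":["targets"]}

```bash
mkdir -p pics; python3 - <<'E'
from rig import r,cams
import cv2,numpy as np
print(r.sense())
for n in("top","side"):
    f=cams.grab_frame(n);cv2.imwrite(f"pics/{n}0.png",cv2.resize(f["color"],(800,600)) if n=="top" else f["color"])
    print(n,{k:f[k] for k in f if k!="color"})
E
```

```text
{'clock': 0.0, 'qpos': array([ 1.09756508e+00,  3.53663661e-01,  1.63412189e+00, -2.22550965e-05,
        1.15524627e+00, -2.39579683e-03]), 'qvel': array([ 1.83846361e-03,  5.82059432e-04,  6.97501103e-04,  9.94982046e-05,
       -5.83820315e-04, -8.88986990e-04]), 'joint_efforts': array([-7.71098312e-04, -6.05266213e+01, -3.42043483e+01, -4.20838319e-05,
        9.49594803e-03,  2.01147822e-05]), 'eef_pos': array([283.30185565, 556.55917019, 230.55725238]), 'tcp_rot': array([-3.14015343e+00,  1.69000870e-05,  2.67076622e+00]), 'contact_force': array([-0.61785254,  0.19960151,  0.45696775]), 'wrist_torque': array([ 0.01410027, -0.05360137,  0.01956268]), 'grasp_force': 0.0, 'opening': 1.0000669038643233}
top {'fx': 355.14922632173864, 'fy': 355.14922632173864, 'cx': 252.38439194384324, 'cy': 193.4581585024861, 'xyz': array([ 419.41823353,   15.4199604 , 1293.10097879]), 'attitude': array([-3.00702307e+00, -1.78729982e-03, -1.58674250e+00])}
side {'fx': 442.4141057065813, 'fy': 442.4141057065813, 'cx': 252.92650844662455, 'cy': 194.2080138836056, 'xyz': array([ -86.50751614, -620.86017713,  863.31659895]), 'attitude': array([-2.25295733, -0.01031516, -0.81055339])}
```

View pics/top0.png

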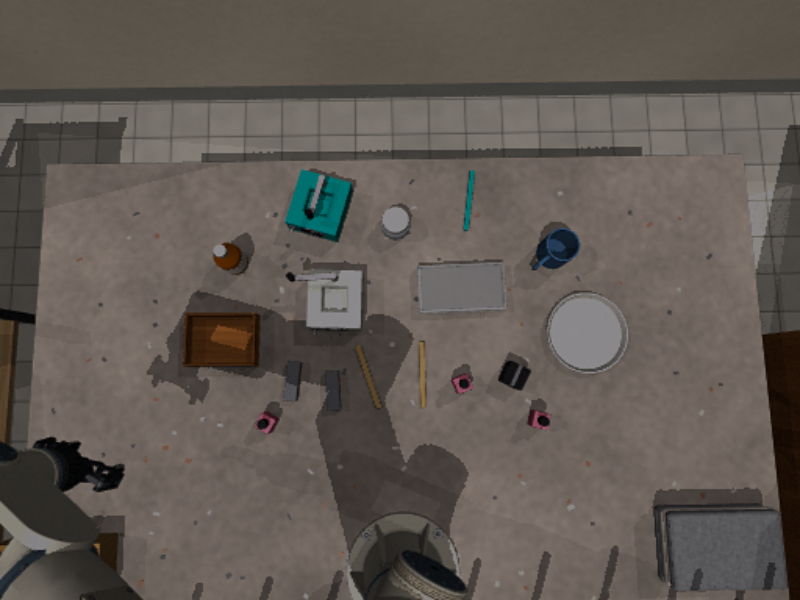

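View pics/side0.png

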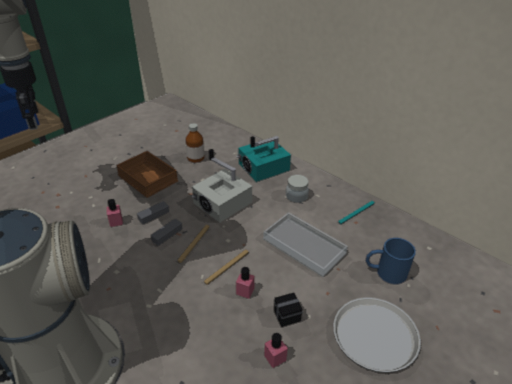

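Top view, in 800x600 pixels:

| Item | Candidates seen | Choice |
|---|---|---|
| Bottles | (266,423), (462,383), (540,420) | all three |
| Buffers | (292,381), (333,391) | both |
| Sticks | (369,377), (422,374); turquoise (470,200) | turquoise is a decoy |
| Battery | (515,375) | black block |
| Dryer | white (335,300); turquoise (320,205) | white, lever knob at (290,277) |
| Trays | box (222,340), oblong (461,287), round (587,332) | all three |

The side view agrees with this. All 7 loose items are present.

```bash
cat > h.py <<'E'
from rig import r,cams
import cv2,numpy as np
from scipy.spatial.transform import Rotation as R
def ray(f,px,z):
    px=np.atleast_2d(np.array(px,float)); A=R.from_euler('xyz',f["attitude"]).as_matrix()
    d=np.c_[(px[:,0]-f["cx"])/f["fx"],(px[:,1]-f["cy"])/f["fy"],np.ones(len(px))]@A.T
    return f["xyz"]+d*((z-f["xyz"][2])/d[:,2])[:,None]
def proj(f,P):
    A=R.from_euler('xyz',f["attitude"]).as_matrix(); c=(np.atleast_2d(P)-f["xyz"])@A
    return np.c_[f["fx"]*c[:,0]/c[:,2]+f["cx"],f["fy"]*c[:,1]/c[:,2]+f["cy"]]
def go(x,y,z,yaw,frm=None):
    """shift (m) in tool axes and turn about tool z (tool down) from current (or given) pose; wraps yaw to half turn"""
    s=r.sense(); p=s["eef_pos"]; M=R.from_euler('xyz',s["tcp_rot"])
    if frm is not None: p=np.array(frm[:3]); M=R.from_euler('xyz',[np.pi,0,frm[3]])
    T=R.from_euler('xyz',[np.pi,0,yaw])
    w=(M.inv()*T).as_rotvec()
    t=M.inv().apply(np.array([x,y,z])-p)/1000
    print("t",t.round(4),"w",w.round(4))
def blobs(f,lo,hi,amin=30):
    hsv=cv2.cvtColor(f["color"],cv2.COLOR_BGR2HSV); m=cv2.inRange(hsv,np.array(lo),np.array(hi))
    cs,_=cv2.findContours(m,cv2.RETR_EXTERNAL,cv2.CHAIN_APPROX_NONE)
    return [c for c in cs if cv2.contourArea(c)>amin],hsv
E
python3 - <<'E'
from h import *
f=cams.grab_frame("top")
P={"b1":(266,423,60),"b2":(462,383,60),"b3":(540,420,60),"bf1":(292,381,26),"bf2":(333,391,26),"s1":(369,377,9),"s2":(422,374,9),"bat":(515,375,50),"dry":(335,300,64),"knob":(290,277,130),"tray":(461,287,30),"round":(587,332,18),"box":(222,340,45)}
for k,(u,v,z) in P.items(): print(k,ray(f,(u/1.5625,v/1.5625),z)[0].round(0))
f=cams.grab_frame("wrist"); print({k:f[k] for k in f if k!="color"}); cv2.imwrite("pics/w0.png",f["color"])
go(450,230,330,np.pi)
go(450,230,330,np.pi/2)
E
```

```text
b1 [325. 294.  60.]
b2 [ 405. -135.   60.]
b3 [ 322. -303.   60.]
bf1 [415. 245.  26.]
bf2 [391. 152.  26.]
s1 [421.  71.   9.]
s2 [426. -50.   9.]
bat [ 420. -255.   50.]
dry [593. 143.  64.]
knob [635. 232. 130.]
tray [ 624. -144.   30.]
round [ 516. -432.   18.]
box [509. 399.  45.]
{'fx': 334.45995882447056, 'fy': 334.45995882447056, 'cx': 253.59602023301227, 'cy': 196.47068105925263, 'xyz': array([215.06284676, 590.01975573, 373.70875713]), 'attitude': array([2.83965372e+00, 5.53890229e-04, 1.09967358e+00])}
t [-0.2967 -0.2157 -0.099 ] w [-8.000e-04 -2.000e-04 -4.708e-01]
t [-0.2967 -0.2157 -0.099 ] w [-8.0e-04  5.0e-04  1.1e+00]
```

View pics/w0.png

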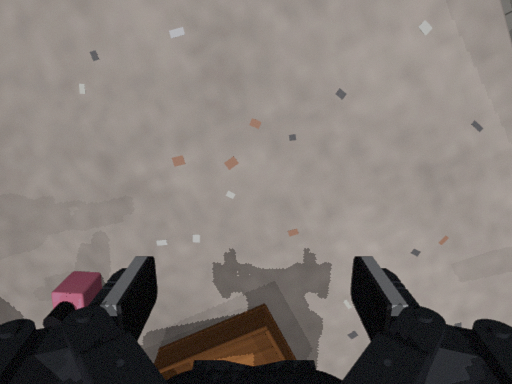

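The wrist camera sits about 76 mm along tool +x and tilts toward the tool. I'll use it for accurate surveys.

send_rows(targets=[-0.297,-0.216,-0.099,0,0,-0.471,1,-0.297,-0.216,-0.099,0,0,-0.471,1,-0.297,-0.216,-0.099,0,0,-0.471,1,-0.297,-0.216,-0.099,0,0,-0.471,1,-0.297,-0.216,-0.099,0,0,-0.471,1,-0.297,-0.216,-0.099,0,0,-0.471,1,-0.297,-0.216,-0.099,0,0,-0.471,1,-0.297,-0.216,-0.099,0,0,-0.471,1,-0.297,-0.216,-0.099,0,0,-0.471,1,-0.297,-0.216,-0.099,0,0,-0.471,1,-0.297,-0.216,-0.099,0,0,-0.471,1,-0.297,-0.216,-0.099,0,0,-0.471,1])

```text
clock: 1.2
eef_pos: [450.1, 229.8, 330.1]
tcp_rot: [3.141, -0.0, 3.14]
contact_force: [-0.2, 1.4, -0.1]
opening: 0.998
grasp_force: 0.0
```

```bash
python3 - <<'E'
from h import *
f=cams.grab_frame("wrist"); cv2.imwrite("pics/w1.png",f["color"]); np.save("w1.npy",f,allow_pickle=True)
print(r.sense()["eef_pos"],r.sense()["tcp_rot"],r.sense()["clock"])
go(450,-200,330,np.pi)
E
```

```text
[449.63134004 230.3808418  329.74978935] [ 3.14140645e+00 -9.74771898e-04 -3.14157410e+00] 1.25
t [-4.000e-04 -4.304e-01 -3.000e-04] w [ 0.0002 -0.001   0.    ]
```

View pics/w1.png

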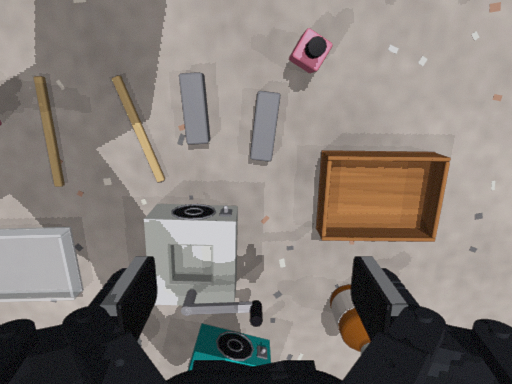

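This shows bottle (313,50), buffers (195,108) and (265,125), sticks (137,128) and (50,130), box (382,197), dryer pocket (192,264) and knob (256,312). Next, the right side.

send_rows(targets=[0,-0.43,0,0,0,0,1,0,-0.43,0,0,0,0,1,0,-0.43,0,0,0,0,1,0,-0.43,0,0,0,0,1,0,-0.43,0,0,0,0,1,0,-0.43,0,0,0,0,1,0,-0.43,0,0,0,0,1,0,-0.43,0,0,0,0,1,0,-0.43,0,0,0,0,1,0,-0.43,0,0,0,0,1,0,-0.43,0,0,0,0,1,0,-0.43,0,0,0,0,1])

```text
clock: 2.25
eef_pos: [450.6, -201.5, 329.4]
tcp_rot: [3.141, -0.001, 3.14]
contact_force: [-0.5, 0.6, 0.3]
opening: 1.002
grasp_force: 0.0
```

```bash
python3 - <<'E'
from h import *
f=cams.grab_frame("wrist"); cv2.imwrite("pics/w2.png",f["color"]); np.save("w2.npy",f,allow_pickle=True)
print(r.sense()["eef_pos"],r.sense()["tcp_rot"],r.sense()["clock"])
E
```

```text
[ 450.47108161 -199.83453133  329.41998208] [ 3.14041775e+00 -1.33128531e-03  3.14081749e+00] 2.3
```

View pics/w2.png

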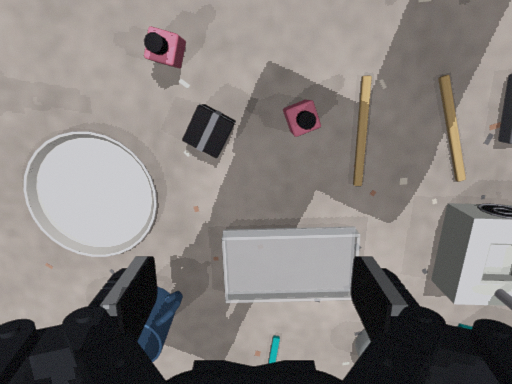

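The right side shows battery (209,131), bottles (160,45) and (302,118), sticks (363,130) and (452,128), oblong tray (291,265) and round tray (92,193). Next I measure with masks and check one close crop.

```bash
python3 - <<'E'
from h import *
w1=np.load("w1.npy",allow_pickle=True).item(); w2=np.load("w2.npy",allow_pickle=True).item()
def rect(f,lo,hi,z,name,box,amin=60):
    f2=dict(f); c=np.zeros_like(f["color"]); x0,y0,x1,y1=box; c[:]=255; c[y0:y1,x0:x1]=f["color"][y0:y1,x0:x1]; f2["color"]=c
    cs,_=blobs(f2,lo,hi,amin)
    for k in cs:
        W=ray(f,k[:,0,:],z)[:,:2]; rr=cv2.minAreaRect(W.astype(np.float32))
        print(name,np.round(rr[0],1),np.round(rr[1],1),round(rr[2],1))
rect(w1,(10,90,60),(30,255,255),9,"stick",(20,60,180,200),150)
rect(w2,(10,90,60),(30,255,255),9,"stick",(330,60,480,200),150)
rect(w1,(150,80,60),(179,255,255),45,"pink",(280,20,340,80))
rect(w2,(150,80,40),(179,255,255),45,"pink",(130,20,340,150))
rect(w1,(0,0,0),(179,255,50),72,"cap",(295,25,335,75),30)
rect(w2,(0,0,0),(179,255,50),72,"cap",(135,20,190,70),30)
rect(w2,(0,0,0),(179,255,50),72,"cap",(290,95,325,140),30)
g=cv2.cvtColor(w1["color"],cv2.COLOR_BGR2GRAY)
print("grey buf",w1["color"][108,195],w1["color"][125,265],"bg",w1["color"][108,225],w1["color"][90,240], "tray", w2["color"][265,290])
rect(w1,(90,15,40),(135,80,140),26,"buf",(170,60,290,170),200)
rect(w1,(0,100,60),(20,255,255),40,"box",(310,140,460,250),800)
m=cv2.inRange(w2["color"],(150,150,150),(255,255,255)); m[:120]=0;m[:,165:]=0;m[262:]=0
c=max(cv2.findContours(m,0,1)[0],key=cv2.contourArea); W=ray(w2,c[:,0,:],18)[:,:2].astype(np.float32); print("round",cv2.minEnclosingCircle(W))
print("tray corners",ray(w2,[(223,230),(358,229),(226,302),(360,300)],30)[:,:2].round(0))
print("box corners",ray(w1,[(323,152),(447,153),(319,240),(437,241)],45)[:,:2].round(0))
a=w2["color"][85:175,165:255]; b=w1["color"][190:330,130:280]
cv2.imwrite("pics/crop.png",np.hstack([cv2.resize(a,(400,400),interpolation=2),cv2.resize(b[:,5:145],(400,400),interpolation=2)]))
E
```

```text
stick [423.3  72.5] [148.4  12.7] 18.7
stick [426.4 -50.9] [147.6  15. ] 0.5
stick [427.3 -54.6] [147.5  12.5] 0.5
stick [423.7  69.1] [148.8  13.8] 18.7
pink [327.5 296.1] [36.7 41.1] 59.6
pink [ 403.9 -142.6] [38.6 38.3] 21.3
pink [ 322.9 -306.6] [44.6 36.3] 74.8
cap [329.3 296.1] [21.3 14.7] 80.2
cap [ 322.8 -309.7] [25.6 18.6] 59.0
cap [ 404.3 -141.2] [21.4 19.4] 89.9
grey buf [145 140 138] [144 138 138] bg [159 163 172] [164 170 178] tray [175 173 174]
box [509.9 400.9] [170.3 126.4] 89.9
round ((535.2935180664062, -462.306884765625), 148.5188446044922)
tray corners [[ 562. -247.]
 [ 560.  -54.]
 [ 681. -245.]
 [ 678.  -40.]]
box corners [[447. 318.]
 [449. 478.]
 [571. 320.]
 [572. 485.]]
```

View pics/crop.png

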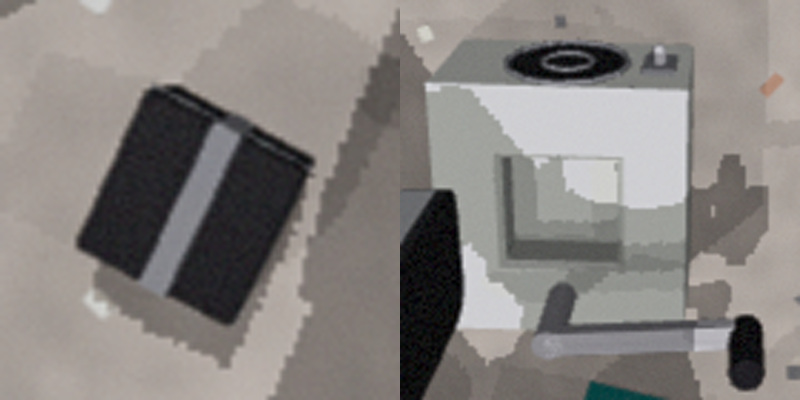

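The crop confirms a black battery with a grey band, rotated about 27°, and the white dryer with an open pocket and the lever swung to +y.

```bash
python3 - <<'E'
from h import *
w1=np.load("w1.npy",allow_pickle=True).item(); w2=np.load("w2.npy",allow_pickle=True).item()
b=np.array([(155,97),(303,172),(235,325),(80,245)])/4.444+(165,85)
B=ray(w2,b,50)[:,:2]; print("bat",B.round(1).tolist(),B.mean(0).round(1),cv2.minAreaRect(B.astype(np.float32)))
d=(np.array([(427,84),(690,88),(497,155),(622,157),(622,268),(500,268)])-(400,0))/2.857+(135,190)
D=ray(w1,d,64)[:,:2]; print("dry",D.round(1).tolist(),"pocket",D[2:].mean(0).round(1))
k=(np.array([(548,345),(745,372)])-(400,0))/2.857+(135,190)
print("hinge",ray(w1,k[0],104)[0].round(1),"knob",ray(w1,k[1],130)[0].round(1))
bu=ray(w1,[(182,74),(202,73),(209,139),(188,139)],26)[:,:2]; print("bufA",bu.mean(0),cv2.minAreaRect(bu.astype(np.float32)))
bu=ray(w1,[(258,93),(279,94),(272,156),(252,154)],26)[:,:2]; print("bufB",bu.mean(0),cv2.minAreaRect(bu.astype(np.float32)))
c=ray(w2,[(25,178),(157,193),(96,132),(98,254)],18)[:,:2];print("round",c.round(0).tolist())
E
```

```text
bat [[390.6, -268.1], [410.8, -227.8], [453.9, -248.2], [431.0, -291.3]] [ 421.6 -258.9] ((421.45013427734375, -258.5575256347656), (48.803306579589844, 47.61957931518555), 61.95100021362305)
dry [[532.0, 85.9], [534.2, 206.3], [567.7, 115.2], [568.8, 173.8], [628.2, 171.5], [628.1, 112.0]] pocket [598.2 143.1]
hinge [643.  142.1 104. ] knob [637.6 231.1 130. ]
bufA [391.63545337 153.67336312] ((391.9553527832031, 153.8518829345703), (82.54943084716797, 27.86835479736328), 2.589263439178467)
bufB [414.51882724 244.11784423] ((414.2154541015625, 244.07806396484375), (27.11690902709961, 80.34628295898438), 84.4468994140625)
round [[488.0, -522.0], [510.0, -340.0], [424.0, -414.0], [605.0, -437.0]]
```

```bash
python3 - <<'E'
from h import *
go(421.5,-258.7,110,np.radians(154)); go(421.5,-258.7,26,np.radians(154),(421.5,-258.7,110,np.radians(154)))
E
```

```text
t [ 0.0286 -0.0591  0.2194] w [ 0.0009 -0.0016  0.453 ]
t [ 0.    -0.     0.084] w [0. 0. 0.]
```

send_rows(targets=[0.0286,-0.059,0.219,0.001,-0.0015,0.453,1,0.0286,-0.059,0.219,0.001,-0.0015,0.453,1,0.0286,-0.059,0.219,0.001,-0.0015,0.453,1,0.0286,-0.059,0.219,0.001,-0.0015,0.453,1,0.0286,-0.059,0.219,0.001,-0.0015,0.453,1,0.0286,-0.059,0.219,0.001,-0.0015,0.453,1,0.0286,-0.059,0.219,0.001,-0.0015,0.453,1,0.0286,-0.059,0.304,0.001,-0.0015,0.453,1,0.0286,-0.059,0.304,0.001,-0.0015,0.453,1,0.0286,-0.059,0.304,0.001,-0.0015,0.453,1,0.0286,-0.059,0.304,0.001,-0.0015,0.453,1])

```text
clock: 3.22
eef_pos: [421.3, -257.1, 25.9]
tcp_rot: [3.142, -0.003, 2.69]
contact_force: [0.0, -0.3, 0.5]
opening: 0.999
grasp_force: 0.0
```

send_rows(targets=[0,0,0,0,0,0,-0.2,0,0,0,0,0,0,-0.2,0,0,0,0,0,0,-0.2,0,0,0,0,0,0,-0.2,0,0,0,0,0,0,-0.2,0,0,0,0,0,0,-0.2], grip_force=20)

```text
clock: 3.72
eef_pos: [423.4, -259.9, 28.9]
tcp_rot: [-3.141, 0.006, 2.688]
contact_force: [-0.1, 4.0, 11.7]
opening: 0.587
grasp_force: 20.3
```

send_rows(targets=[0,0,0,0,0,0,1,0,0,0,0,0,0,1,0,0,0,0,0,0,1,0,0,0,0,0,0,1,0,0,0,0,0,1.571,1,0,0,0,0,0,1.571,1,0,0,0,0,0,1.571,1,0,0,0,0,0,1.571,1,0,0,0,0,0,1.571,1,0,0,0,0,0,1.571,1,0,0,0,0,0,1.571,1,0,0,0,0,0,1.571,1])

```text
clock: 4.72
eef_pos: [421.6, -259.2, 26.3]
tcp_rot: [3.141, 0.001, 1.682]
contact_force: [0.0, 0.3, 0.6]
opening: 1.003
grasp_force: 0.0
```

```bash
python3 - <<'E'
from h import *
s=r.sense();print(s["eef_pos"],s["tcp_rot"])
go(421.5,-258.7,26,np.radians(64))
E
```

```text
[ 421.60586656 -259.21816396   26.28088297] [3.14070867e+00 1.31123206e-03 1.68249581e+00]
t [ 0.0005 -0.      0.0003] w [0.0012 0.001  0.5655]
```

Finish the turn (5 rows), then grip and lift.

send_rows(targets=[0,0,0,0.001,0.001,0.5655,1,0,0,0,0.001,0.001,0.5655,1,0,0,0,0.001,0.001,0.5655,1,0,0,0,0.001,0.001,0.5655,1,0,0,0,0.001,0.001,0.5655,1,0,0,0,0.001,0.001,0.5655,1,0,0,0,0.001,0.001,0.5655,-0.2,0,0,0,0.001,0.001,0.5655,-0.2,0,0,0,0.001,0.001,0.5655,-0.2,0,0,0,0.001,0.001,0.5655,-0.2,0,0,0,0.001,0.001,0.5655,-0.2,0,0,0,0.001,0.001,0.5655,-0.2], grip_force=45)

```text
clock: 5.72
eef_pos: [421.8, -259.3, 26.5]
tcp_rot: [3.141, 0.0, 1.124]
contact_force: [-1.8, 0.9, 5.3]
opening: 0.576
grasp_force: 46.6
```

send_rows(targets=[0,0,-0.04,0,0,0,-0.2,0,0,-0.08,0,0,0,-0.2,0,0,-0.12,0,0,0,-0.2,0,0,-0.16,0,0,0,-0.2,0,0,-0.174,0,0,0,-0.2,0,0,-0.174,0,0,0,-0.2])

```text
clock: 6.22
eef_pos: [423.7, -260.4, 204.3]
tcp_rot: [3.134, 0.001, 1.124]
contact_force: [1.2, 0.3, -1.0]
opening: 0.575
grasp_force: 47.8
```

```bash
python3 - <<'E'
from h import *
s=r.sense();print(s["eef_pos"],s["tcp_rot"],s["opening"],s["grasp_force"])
go(520,130,200,0)
E
```

```text
[ 423.69361573 -260.44328252  204.30758263] [3.13390676e+00 7.46506042e-04 1.12398482e+00] 0.5748680525197597 47.78002202510834
t [ 0.3937 -0.0819  0.0034] w [ 0.0073 -0.0037  1.124 ]
```

send_rows(targets=[0.3937,-0.0819,0.0034,0.007,-0.004,1.124,-0.2,0.3937,-0.0819,0.0034,0.007,-0.004,1.124,-0.2,0.3937,-0.0819,0.0034,0.007,-0.004,1.124,-0.2,0.3937,-0.0819,0.0034,0.007,-0.004,1.124,-0.2,0.3937,-0.0819,0.0034,0.007,-0.004,1.124,-0.2,0.3937,-0.0819,0.0034,0.007,-0.004,1.124,-0.2,0.3937,-0.0819,0.0034,0.007,-0.004,1.124,-0.2,0.3937,-0.0819,0.0034,0.007,-0.004,1.124,-0.2,0.3937,-0.0819,0.0034,0.007,-0.004,1.124,-0.2,0.3937,-0.0819,0.0034,0.007,-0.004,1.124,-0.2,0.3937,-0.0819,0.0034,0.007,-0.004,1.124,-0.2,0.3937,-0.0819,0.0034,0.007,-0.004,1.124,-0.2])

```text
clock: 7.22
eef_pos: [518.8, 136.3, 195.2]
tcp_rot: [-3.136, 0.007, 0.001]
contact_force: [0.7, -0.2, -0.8]
opening: 0.577
grasp_force: 47.7
```

send_rows(targets=[0,0,0,0,0,0,-0.2,0,0,0,0,0,0,-0.2,0,0,0,0,0,0,-0.2])

```text
clock: 7.47
eef_pos: [517.3, 130.1, 195.9]
tcp_rot: [-3.139, 0.008, -0.001]
contact_force: [0.6, 0.2, -0.5]
opening: 0.575
grasp_force: 47.7
```

```bash
python3 - <<'E'
from h import *
f=cams.grab_frame("wrist"); np.save("w3.npy",f,allow_pickle=True)
s=r.sense();print(s["eef_pos"],s["tcp_rot"],s["opening"],f["xyz"],f["attitude"])
cv2.imwrite("pics/w3.png",cv2.resize(f["color"],(768,576),interpolation=2))
E
```

```text
[517.54837206 129.98635062 196.18089929] [-3.13869346e+00  7.61078768e-03 -1.54582896e-03] 0.5784962904759505 [593.67891899 128.4440019  338.2297247 ] [ 2.83218169  0.00301394 -1.57199074]
```

View pics/w3.png

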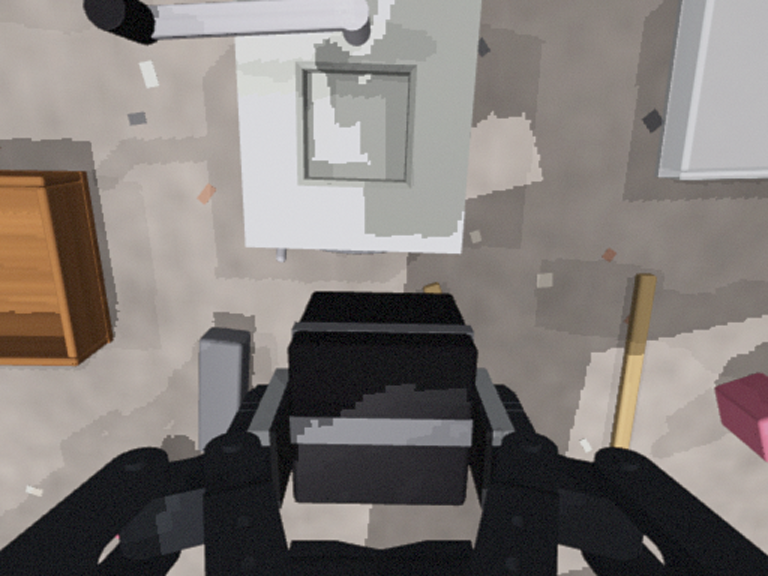

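The pocket rim's outer corners are near (297,63), (417,66), (411,187) and (297,183). The battery hangs square in the grip, with its lower edge at row 292 and its far top edge at row 503. I compute pocket centre and battery offset from these.

```bash
python3 - <<'E'
from h import *
f=np.load("w3.npy",allow_pickle=True).item()
for n,c in(("outer",[(297,63),(417,66),(411,187),(297,183)]),("inner",[(304,71),(411,71),(407,181),(305,179)])):
    D=ray(f,np.array(c)/1.5,64)[:,:2]; print(n,D.round(1).tolist(),D.mean(0).round(1),cv2.minAreaRect(D.astype(np.float32))[1:])
D=ray(f,np.array([(245,247),(461,253)])/1.5,64)[:,:2]; print("front",D.round(1).tolist())
print("bat bottom +x",ray(f,np.array([(312,292),(455,292)])/1.5,170)[:,:2].round(1).tolist(),"top -x",ray(f,np.array([(297,503),(465,503)])/1.5,220)[:,:2].round(1).tolist(),"top +x",ray(f,np.array([(290,335),(475,335)])/1.5,220)[:,:2].round(1).tolist())
k=ray(f,np.array([(357,12),(130,20)])/1.5,104)[:,:2];print("lever",k.round(1).tolist())
E
```

```text
outer [[627.7, 170.9], [626.2, 110.9], [566.7, 112.9], [568.9, 174.0]] [597.4 142.2] ((61.16752243041992, 59.55940628051758), 87.97517395019531)
inner [[624.0, 167.6], [624.0, 113.9], [569.9, 115.1], [571.0, 169.6]] [597.2 141.5] ((54.66914749145508, 54.08833694458008), 88.8470458984375)
front [[533.9, 204.8], [530.5, 84.3]]
bat bottom +x [[540.9, 153.1], [540.9, 102.8]] top -x [[493.5, 152.7], [493.5, 104.8]] top +x [[545.1, 151.8], [545.1, 104.8]]
lever [[642.1, 138.8], [639.3, 233.7]]
```

```bash
python3 - <<'E'
from h import *
go(597.5,143.3,140,-0.026); go(597.5,143.3,80,-0.026)
E
```

```text
t [ 0.0804 -0.0133  0.0556] w [-0.0028  0.0076  0.0244]
t [ 0.0808 -0.0131  0.1156] w [-0.0028  0.0076  0.0244]
```

send_rows(targets=[0.08,-0.0133,0.02,-0.003,0.0075,0.0244,-0.2,0.08,-0.0133,0.02,-0.003,0.0075,0.0244,-0.2,0.0805,-0.0133,0.056,-0.003,0.0075,0.0244,-0.2,0.0805,-0.0133,0.056,-0.003,0.0075,0.0244,-0.2,0.0805,-0.0133,0.056,-0.003,0.0075,0.0244,-0.2,0.0805,-0.0133,0.056,-0.003,0.0075,0.0244,-0.2,0.0805,-0.0133,0.056,-0.003,0.0075,0.0244,-0.2])

```text
clock: 8.1
eef_pos: [598.5, 144.2, 142.1]
tcp_rot: [-3.141, -0.003, -0.026]
contact_force: [0.6, -0.1, -0.9]
opening: 0.577
grasp_force: 47.7
```

```bash
python3 - <<'E'
from h import *
s=r.sense();print(s["eef_pos"],s["tcp_rot"],s["opening"])
go(597.5,143.3,85,-0.026)
E
```

```text
[598.54125936 144.17959345 142.08305353] [-3.14079013e+00 -2.76483423e-03 -2.57150089e-02] 0.5769505815956499
t [-0.0012  0.001   0.0571] w [-0.0008 -0.0028  0.0003]
```

send_rows(targets=[-0.001,0.0007,0.03,-0.001,-0.0028,0,-0.2,-0.001,0.0007,0.04,-0.001,-0.0028,0,-0.2,-0.001,0.0007,0.048,-0.001,-0.0028,0,-0.2,-0.001,0.0007,0.054,-0.001,-0.0028,0,-0.2,-0.001,0.0007,0.06,-0.001,-0.0028,0,-0.2,-0.001,0.0007,0.064,-0.001,-0.0028,0,-0.2,-0.001,0.0007,0.064,-0.001,-0.0028,0,-0.2])

```text
clock: 8.68
eef_pos: [597.2, 144.0, 76.0]
tcp_rot: [3.141, 0.002, -0.025]
contact_force: [-0.0, 0.4, -1.4]
opening: 0.578
grasp_force: 53.2
```

send_rows(targets=[0,0,0.004,0,0,0,-0.2,0,0,0.007,0,0,0,-0.2,0,0,0.007,0,0,0,-0.2,0,0,0.007,0,0,0,1,0,0,0.007,0,0,0,1,0,0,0.007,0,0,0,1,0,0,0.007,0,0,0,1,0,0,0.007,0,0,0,1,0,0,-0.03,0,0,0,1,0,0,-0.07,0,0,0,1,0,0,-0.1,0,0,0,1,0,0,-0.1,0,0,0,1])

```text
clock: 9.68
eef_pos: [601.3, 144.9, 183.2]
tcp_rot: [-3.14, -0.008, -0.025]
contact_force: [2.0, 0.4, -0.4]
opening: 1.003
grasp_force: 0.0
```

```bash
python3 - <<'E'
from h import *
s=r.sense();print(s["eef_pos"],s["tcp_rot"],s["opening"])
go(530,200,220,0)
E
```

```text
[601.25217796 144.89747671 183.22931415] [-3.1396308  -0.00806741 -0.02518736] 1.0033631164442434
t [-0.0723 -0.0534 -0.0373] w [-0.0019 -0.0081 -0.0252]
```

send_rows(targets=[-0.0723,-0.0534,-0.0373,-0.002,-0.008,-0.025,1,-0.0723,-0.0534,-0.0373,-0.002,-0.008,-0.025,1,-0.0723,-0.0534,-0.0373,-0.002,-0.008,-0.025,1,-0.0723,-0.0534,-0.0373,-0.002,-0.008,-0.025,1,-0.0723,-0.0534,-0.0373,-0.002,-0.008,-0.025,1,-0.0723,-0.0534,-0.0373,-0.002,-0.008,-0.025,1])

```text
clock: 10.18
eef_pos: [527.2, 198.8, 213.3]
tcp_rot: [3.139, 0.01, 0.0]
contact_force: [-0.1, -0.4, -0.0]
opening: 1.0
grasp_force: 0.0
```

```bash
python3 - <<'E'
from h import *
f=cams.grab_frame("wrist"); np.save("w4.npy",f,allow_pickle=True)
s=r.sense();print(s["eef_pos"],s["tcp_rot"],s["opening"])
cv2.imwrite("pics/w4.png",f["color"])
E
```

```text
[527.25717681 198.59138138 213.05260515] [ 3.13856322e+00  1.01028076e-02 -5.77616483e-04] 1.0004294650857941
```

View pics/w4.png

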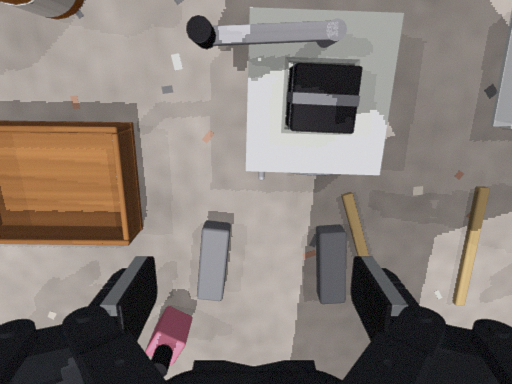

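The battery sits in the pocket, with its top near (324,97). Knob top is about (199,29) and the hinge about (337,30).

```bash
python3 - <<'E'
from h import *
f=np.load("w4.npy",allow_pickle=True).item()
c=[(293,63),(361,66),(355,133),(288,129)]
D=ray(f,c,92)[:,:2]; print(D.round(1).tolist(),cv2.minAreaRect(D.astype(np.float32)),D.mean(0))
k=ray(f,(199,29),130)[0];h=ray(f,(337,30),104)[0]; print("knob",k,"hinge",h)
H=np.array([597.3,142.2])+45*np.array([np.cos(.026),-np.sin(.026)]);d=k[:2]-H
print(H,np.hypot(*d),"ang",np.degrees(np.arctan2(d[1],d[0])), "lever", (180-1.5-np.degrees(np.arctan2(d[1],d[0]))))
E
```

```text
[[622.0, 168.4], [619.9, 118.3], [571.1, 118.2], [574.2, 170.6]] ((596.6506958007812, 143.28195190429688), (52.496177673339844, 48.75917434692383), 87.39048767089844) [596.79946983 143.85627318]
knob [638.65615872 230.70363355 130.        ] hinge [642.07705682 140.51200356 104.        ]
[642.28479086 141.03013182] 89.74688788372326 ang 92.31720562684586 lever 86.18279437315414
```

```bash
python3 - <<'E'
from h import *
go(638.7,230.7,190,np.radians(92))
E
```

```text
t [ 0.1117 -0.0322  0.0218] w [-0.0058  0.0103 -1.6062]
```

send_rows(targets=[0.1117,-0.0322,0.0218,0,0.01,-1.606,-0.4,0.1117,-0.0322,0.0218,0,0.01,-1.606,-0.4,0.1117,-0.0322,0.0218,0,0.01,-1.606,-0.4,0.1117,-0.0322,0.0218,0,0.01,-1.606,-0.4,0.1117,-0.0322,0.0218,0,0.01,-1.606,-0.4,0.1117,-0.0322,0.0218,0,0.01,-1.606,-0.4,0.1117,-0.0322,0.0218,0,0.01,-1.606,-0.4,0.1117,-0.0322,0.0218,0,0.01,-1.606,-0.4,0.1117,-0.0322,0.0218,0,0.01,-1.606,-0.4,0.1117,-0.0322,0.0218,0,0.01,-1.606,-0.4,0.1117,-0.0322,0.0218,0,0.01,-1.606,-0.4,0.1117,-0.0322,0.0218,0,0.01,-1.606,-0.4])

```text
clock: 11.23
eef_pos: [638.8, 230.1, 189.4]
tcp_rot: [-3.137, -0.002, 1.505]
contact_force: [-0.8, 0.4, 0.4]
opening: 0.302
grasp_force: 0.0
```

send_rows(targets=[0,0,0,0,0,-0.18,-0.4,0,0,0,0,0,-0.18,-0.4,0,0,0,0,0,-0.18,-0.4,0,0,0,0,0,-0.18,-0.4])

```text
clock: 11.57
eef_pos: [638.6, 230.5, 189.8]
tcp_rot: [-3.137, -0.003, 1.677]
contact_force: [0.0, 0.4, -0.3]
opening: 0.299
grasp_force: 0.0
```

```bash
python3 - <<'E'
from h import *
s=r.sense();print(s["eef_pos"],s["tcp_rot"],s["opening"])
go(638.7,230.7,190,np.radians(92));go(638.7,230.7,113,np.radians(92))
E
```

```text
[638.58460803 230.46980613 189.81064437] [-3.13743886 -0.00322954  1.67662834] 0.2990576366016888
t [ 0.0002  0.0001 -0.0002] w [-0.0043 -0.0031  0.0709]
t [-0.      0.0005  0.0768] w [-0.0043 -0.0031  0.0709]
```

send_rows(targets=[0,0,0.038,-0.004,-0.003,0.071,-0.4,0,0,0.065,-0.004,-0.003,0.071,-0.4,0,0,0.077,-0.004,-0.003,0.071,-0.4,0,0,0.077,-0.004,-0.003,0.071,-0.4,0,0,0.077,-0.004,-0.003,0.071,-0.52,0,0,0.077,-0.004,-0.003,0.071,-0.52], grip_force=20)

```text
clock: 12.07
eef_pos: [639.1, 231.9, 115.3]
tcp_rot: [3.139, -0.001, 1.608]
contact_force: [0.7, 0.4, 0.8]
opening: 0.24
grasp_force: 0.0
```

send_rows(targets=[-0.0004,-0.0086,0,0,0,-0.096,-0.52,-0.0017,-0.0172,0,0,0,-0.192,-0.52,-0.0037,-0.0256,0,0,0,-0.288,-0.52,-0.0066,-0.0338,0,0,0,-0.385,-0.52,-0.0102,-0.0416,0,0,0,-0.481,-0.52,-0.0146,-0.0491,0,0,0,-0.577,-0.52,-0.0197,-0.0562,0,0,0,-0.674,-0.52,-0.0254,-0.0627,0,0,0,-0.77,-0.52,-0.0254,-0.0627,0,0,0,-0.77,-0.52])

```text
clock: 12.82
eef_pos: [576.4, 203.5, 115.7]
tcp_rot: [3.139, 0.001, 2.383]
contact_force: [0.9, -0.2, 0.5]
opening: 0.237
grasp_force: 0.0
```

send_rows(targets=[-0.0004,-0.0086,0,0,0,-0.096,-0.52,-0.0017,-0.0172,0,0,0,-0.192,-0.52,-0.0037,-0.0256,0,0,0,-0.288,-0.52,-0.0066,-0.0338,0,0,0,-0.385,-0.52,-0.0102,-0.0416,0,0,0,-0.481,-0.52,-0.0146,-0.0491,0,0,0,-0.577,-0.52,-0.0197,-0.0562,0,0,0,-0.674,-0.52,-0.0254,-0.0627,0,0,0,-0.77,-0.52,-0.0254,-0.0627,0,0,0,-0.77,-0.52,-0.0254,-0.0627,0,0,0,-0.77,-0.52])

```text
clock: 13.65
eef_pos: [552.8, 142.5, 115.3]
tcp_rot: [3.138, 0.004, -3.139]
contact_force: [-0.6, 6.1, -0.7]
opening: 0.241
grasp_force: 3.5
```

```bash
python3 - <<'E'
from h import *
s=r.sense();print(s["eef_pos"],s["tcp_rot"],s["contact_force"])
f=cams.grab_frame("top"); 
a=f["color"][155:235,160:260]; np.save("t5.npy",f,allow_pickle=True)
cv2.imwrite("pics/t5.png",cv2.resize(a,(750,600),interpolation=2))
E
```

```text
[552.75521267 142.54635061 115.27933854] [ 3.13798807  0.00360075 -3.13873544] [-0.58309054  6.07399854 -0.68778916]
```

send_rows(targets=[0,0,0,0,0,0,-0.3,0,0.001,0,0,0,0,-0.3,0,0.001,-0.04,0,0,0,-0.3,0,0.001,-0.08,0,0,0,0.2,0.1,0.03,-0.205,0,0,0,0.2,0.1,0.03,-0.205,0,0,0,0.2,0.1,0.03,-0.205,0,0,0,0.2,0.1,0.03,-0.205,0,0,0,0.2,0.1,0.03,-0.205,0,0,0,0.2,0.1,0.03,-0.205,0,0,0,0.2,0.1,0.03,-0.205,0,0,0,0.2])

```text
clock: 14.62
eef_pos: [451.2, 170.2, 318.9]
tcp_rot: [3.141, 0.002, -3.135]
contact_force: [0.7, -0.2, -1.1]
opening: 0.604
grasp_force: 0.0
```

```bash
python3 - <<'E'
from h import *
f=cams.grab_frame("wrist"); np.save("w5.npy",f,allow_pickle=True)
s=r.sense();print(s["eef_pos"],s["tcp_rot"],s["clock"])
cv2.imwrite("pics/w5.png",cv2.resize(f["color"],(768,576),interpolation=2))
E
```

```text
[451.04867461 169.95139705 318.1417352 ] [ 3.14138498e+00  3.84237149e-04 -3.13517925e+00] 14.6667
```

View pics/w5.png

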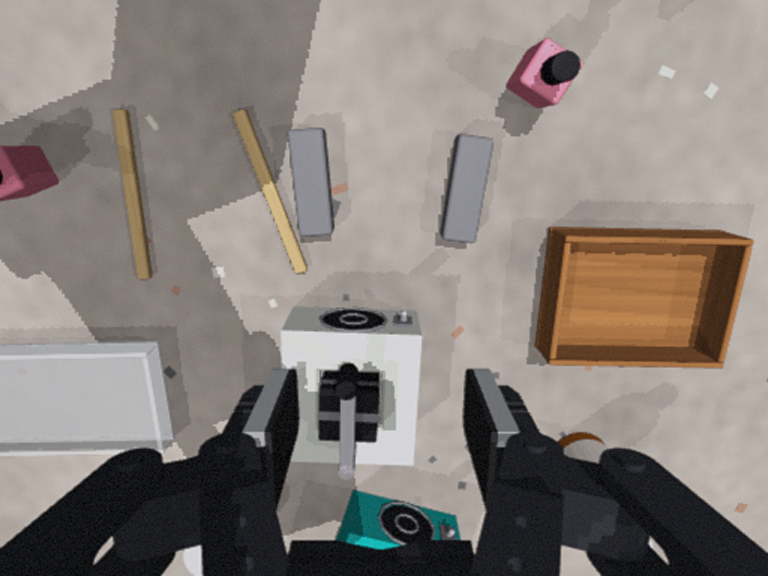

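The lever is shut over the battery. Comparing with the first survey, buffer A has been knocked about 40 mm toward stick 1 and now sits near (311,182), so I re-measure everything from this view.

```bash
python3 - <<'E'
from h import *
f=np.load("w5.npy",allow_pickle=True).item()
for n,c in(("A",[(291,130),(323,129),(332,233),(302,236)]),("B",[(459,138),(492,139),(475,241),(445,238)])):
    D=ray(f,np.array(c)/1.5,26)[:,:2]; ax=(D[2]+D[3]-D[0]-D[1]); print(n,D.mean(0).round(1),"long axis deg",np.degrees(np.arctan2(ax[1],ax[0])).round(1))
for n,c in(("s1",[(240,111),(300,271)]),("s2",[(121,110),(144,278)])):
    D=ray(f,np.array(c)/1.5,9)[:,:2]; ax=D[1]-D[0]; print(n,D.mean(0).round(1),np.degrees(np.arctan2(ax[1],ax[0])).round(1),np.hypot(*ax))
c=ray(f,np.array((565,67))/1.5,80)[0]; print("b1 cap",c.round(1))
E
```

```text
A [412.3 110.9] long axis deg 3.6
B [417.3 243.5] long axis deg -5.6
s1 [423.7  72.1] 17.8 146.96605209901196
s2 [427.5 -51.4] -0.2 147.69713787491028
b1 cap [326.7 297.4  80. ]
```

```bash
python3 - <<'E'
from h import *
y=np.radians(183.6)
go(392.3,109.6,60,y); go(392.3,109.6,4,y)
go(495,-399,170,np.pi,(392.3,109.6,170,y)); 
E
```

```text
t [ 0.0592 -0.06    0.2581] w [ 0.0002  0.0004 -0.0564]
t [ 0.0593 -0.06    0.3141] w [ 0.0002  0.0004 -0.0564]
t [-0.0706 -0.514  -0.    ] w [-0.     -0.      0.0628]
```

send_rows(targets=[0.0592,-0.06,0.258,0,0,-0.056,-0.06,0.0592,-0.06,0.258,0,0,-0.056,-0.06,0.0592,-0.06,0.258,0,0,-0.056,-0.06,0.0592,-0.06,0.258,0,0,-0.056,-0.06,0.0592,-0.06,0.258,0,0,-0.056,-0.06,0.0592,-0.06,0.258,0,0,-0.056,-0.06,0.0592,-0.06,0.258,0,0,-0.056,-0.06,0.0592,-0.06,0.258,0,0,-0.056,-0.06,0.0592,-0.06,0.29,0,0,-0.056,-0.06,0.0592,-0.06,0.313,0,0,-0.056,-0.06,0.0592,-0.06,0.313,0,0,-0.056,-0.06,0.0592,-0.06,0.313,0,0,-0.056,-0.06])

```text
clock: 15.67
eef_pos: [392.3, 109.8, 5.4]
tcp_rot: [3.142, -0.002, -3.079]
contact_force: [-0.7, 0.0, -0.1]
opening: 0.473
grasp_force: 0.0
```

send_rows(targets=[0,0,0,0,0,0,-0.5,0,0,0,0,0,0,-0.5,0,0,0,0,0,0,-0.5,0,0,0,0,0,0,-0.5,0,0,0,0,0,0,-0.5,0,0,-0.04,0,0,0,-0.5,0,0,-0.08,0,0,0,-0.5,0,0,-0.12,0,0,0,-0.5,0,0,-0.16,0,0,0,-0.5,0,0,-0.166,0,0,0,-0.5], grip_force=40)

```text
clock: 16.5
eef_pos: [395.4, 110.7, 178.0]
tcp_rot: [3.139, 0.01, -3.078]
contact_force: [1.5, 0.2, 0.6]
opening: 0.343
grasp_force: 40.1
```

send_rows(targets=[-0.07,-0.514,0,0,0,0.063,-0.5,-0.07,-0.514,0,0,0,0.063,-0.5,-0.07,-0.514,0,0,0,0.063,-0.5,-0.07,-0.514,0,0,0,0.063,-0.5,-0.07,-0.514,0,0,0,0.063,-0.5,-0.07,-0.514,0,0,0,0.063,-0.5,-0.07,-0.514,0,0,0,0.063,-0.5,-0.07,-0.514,0,0,0,0.063,-0.5,-0.07,-0.514,0,0,0,0.063,-0.5,-0.07,-0.514,0,0,0,0.063,-0.5,-0.07,-0.514,0,0,0,0.063,-0.5,-0.07,-0.514,0,0,0,0.063,-0.5])

```text
clock: 17.5
eef_pos: [490.6, -382.4, 171.6]
tcp_rot: [3.141, 0.001, 3.141]
contact_force: [2.0, 1.3, -0.4]
opening: 0.337
grasp_force: 40.0
```

```bash
python3 - <<'E'
from h import *
s=r.sense();print(s["eef_pos"],s["tcp_rot"],s["opening"])
go(495,-399,60,np.pi);go(495,-399,11,np.pi)
E
```

```text
[ 490.63558057 -382.44633456  171.59799576] [3.14107922e+00 9.28312889e-04 3.14146558e+00] 0.33721122887793764
t [-0.0043 -0.0166  0.1116] w [ 0.0005  0.0009 -0.0001]
t [-0.0042 -0.0166  0.1606] w [ 0.0005  0.0009 -0.0001]
```

send_rows(targets=[-0.0043,-0.014,0.03,0,0.001,0,-0.5,-0.0043,-0.014,0.06,0,0.001,0,-0.5,-0.0043,-0.014,0.095,0,0.001,0,-0.5,-0.0043,-0.014,0.095,0,0.001,0,-0.5,-0.0043,-0.014,0.095,0,0.001,0,-0.5])

```text
clock: 17.92
eef_pos: [493.9, -393.3, 75.2]
tcp_rot: [3.138, -0.004, -3.141]
contact_force: [-0.6, 0.6, -0.1]
opening: 0.341
grasp_force: 40.0
```

```bash
python3 - <<'E'
from h import *
s=r.sense();print(s["eef_pos"],s["tcp_rot"],s["opening"])
go(495,-399,12,np.pi)
E
```

```text
[ 493.90574481 -393.28161306   75.17550278] [ 3.13833634 -0.00363432 -3.14140515] 0.3414902286894865
t [-0.0013 -0.0059  0.0632] w [ 0.0033 -0.0036  0.0002]
```

send_rows(targets=[-0.001,-0.006,0.03,0.003,-0.0036,0,-0.5,-0.001,-0.006,0.05,0.003,-0.0036,0,-0.5,-0.001,-0.006,0.063,0.003,-0.0036,0,-0.5,-0.001,-0.006,0.063,0.003,-0.0036,0,-0.5,-0.001,-0.006,0.063,0.003,-0.0036,0,0.03,-0.001,-0.006,0.063,0.003,-0.0036,0,0.03,-0.001,-0.006,0.063,0.003,-0.0036,0,0.03,-0.001,-0.006,0.063,0.003,-0.0036,0,0.03,-0.001,-0.006,0.03,0.003,-0.0036,0,0.03,-0.001,-0.006,-0.01,0.003,-0.0036,0,0.03,-0.001,-0.006,-0.05,0.003,-0.0036,0,0.03,-0.001,-0.006,-0.09,0.003,-0.0036,0,0.03])

```text
clock: 18.92
eef_pos: [496.1, -400.2, 168.7]
tcp_rot: [-3.139, 0.003, -3.141]
contact_force: [1.1, 0.2, -0.1]
opening: 0.517
grasp_force: 0.0
```

```bash
python3 - <<'E'
from h import *
s=r.sense();print(s["eef_pos"],s["tcp_rot"],s["opening"])
f=cams.grab_frame("top");c=f["color"].copy()
cv2.imwrite("pics/t6.png",cv2.resize(c[150:300,80:420],(800,353),interpolation=2)); np.save("t6.npy",f,allow_pickle=True)
go(417.3,243.5,200,np.radians(174.4))
go(417.3,243.5,110,np.radians(174.4))
E
```

```text
[ 496.07626043 -400.19564393  168.68221497] [-3.13902491  0.00349554 -3.14132996] 0.5166188076910159
t [ 0.0817  0.6462 -0.0298] w [-0.0091  0.0127  0.098 ]
t [0.0828 0.6471 0.0602] w [-0.0091  0.0127  0.098 ]
```

View pics/t6.png

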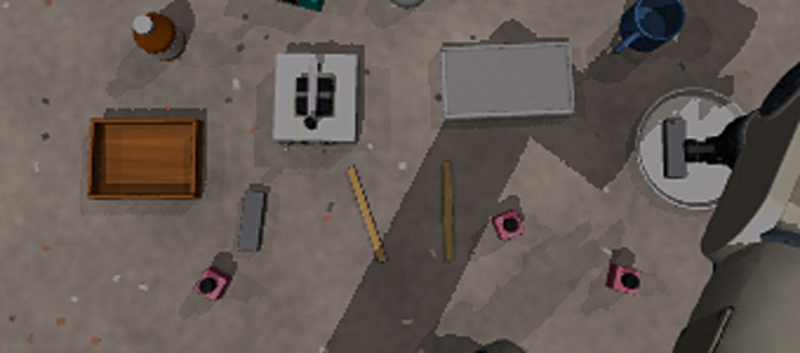

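Buffer A lies in the round tray, the battery is locked, and the rest are in place. Next is buffer B.

send_rows(targets=[0.0817,0.646,-0.03,0,0,0.098,0.4,0.0817,0.646,-0.03,0,0,0.098,0.4,0.0817,0.646,-0.03,0,0,0.098,0.4,0.0817,0.646,-0.03,0,0,0.098,0.4,0.0817,0.646,-0.03,0,0,0.098,0.4,0.0817,0.646,-0.03,0,0,0.098,0.4,0.0817,0.646,-0.03,0,0,0.098,0.4,0.0817,0.646,-0.03,0,0,0.098,0.4,0.0817,0.646,-0.03,0,0,0.098,0.4,0.0817,0.646,-0.03,0,0,0.098,0.4,0.0817,0.646,-0.03,0,0,0.098,0.4,0.0817,0.646,-0.03,0,0,0.098,0.4])

```text
clock: 19.97
eef_pos: [433.0, 97.1, 188.8]
tcp_rot: [-3.14, 0.005, 3.044]
contact_force: [2.3, -0.4, 0.3]
opening: 0.7
grasp_force: 0.0
```

send_rows(targets=[0,0.147,0,0,0,0,0.4,0,0.147,0,0,0,0,0.4,0,0.147,0,0,0,0,0.4,0,0.147,0,0,0,0,0.4,0,0.147,0.08,0,0,0,0.4,0,0.147,0.08,0,0,0,0.4,0,0.147,0.08,0,0,0,0.4])

```text
clock: 20.55
eef_pos: [444.1, 239.9, 102.5]
tcp_rot: [-3.135, -0.004, 3.045]
contact_force: [-1.5, -0.2, 0.4]
opening: 0.7
grasp_force: 0.0
```

```bash
python3 - <<'E'
from h import *
s=r.sense();print(s["eef_pos"],s["tcp_rot"],s["opening"])
go(417.3,243.5,5,np.radians(174.4))
E
```

```text
[444.14271729 239.93316287 102.48313499] [-3.1345643  -0.00384877  3.04510715] 0.7004592899531632
t [0.0267 0.0017 0.0976] w [-0.007  -0.0038  0.0013]
```

send_rows(targets=[0.0267,0.002,0.03,-0.007,-0.004,0.001,0.4,0.0267,0.002,0.07,-0.007,-0.004,0.001,0.4,0.0267,0.002,0.0976,-0.007,-0.004,0.001,0.4,0.0267,0.002,0.0976,-0.007,-0.004,0.001,0.4,0.0267,0.002,0.0976,-0.007,-0.004,0.001,0.4,0.0267,0.002,0.0976,-0.007,-0.004,0.001,-0.5,0.0267,0.002,0.0976,-0.007,-0.004,0.001,-0.5,0.0267,0.002,0.0976,-0.007,-0.004,0.001,-0.5,0.0267,0.002,0.0976,-0.007,-0.004,0.001,-0.5,0.0267,0.002,0.0976,-0.007,-0.004,0.001,-0.5,0.0267,0.002,0.0976,-0.007,-0.004,0.001,-0.5], grip_force=40)

```text
clock: 21.47
eef_pos: [423.7, 246.5, 12.4]
tcp_rot: [3.134, 0.011, 3.043]
contact_force: [-0.9, -0.0, 10.6]
opening: 0.343
grasp_force: 39.2
```

send_rows(targets=[0,0,-0.04,0,0,0,-0.5,0,0,-0.08,0,0,0,-0.5,0,0,-0.12,0,0,0,-0.5,0,0,-0.16,0,0,0,-0.5,0,0,-0.17,0,0,0,-0.5,0,0,-0.17,0,0,0,-0.5])

```text
clock: 21.97
eef_pos: [423.0, 246.2, 185.0]
tcp_rot: [3.131, 0.015, 3.043]
contact_force: [0.6, 0.4, -1.0]
opening: 0.338
grasp_force: 40.7
```

```bash
python3 - <<'E'
from h import *
s=r.sense();print(s["eef_pos"],s["tcp_rot"],s["opening"])
go(515,-464,175,np.pi)
E
```

```text
[422.99800784 246.24771365 185.03350459] [3.13128334 0.01501239 3.04264399] 0.3375940072348707
t [-0.1615 -0.6978  0.0053] w [ 0.0096  0.0155 -0.0989]
```

send_rows(targets=[-0.1615,-0.698,0.005,0.005,0.008,-0.099,-0.5,-0.1615,-0.698,0.005,0.005,0.008,-0.099,-0.5,-0.1615,-0.698,0.005,0.005,0.008,-0.099,-0.5,-0.1615,-0.698,0.005,0.005,0.008,-0.099,-0.5,-0.1615,-0.698,0.005,0.005,0.008,-0.099,-0.5,-0.1615,-0.698,0.005,0.005,0.008,-0.099,-0.5,-0.1615,-0.698,0.005,0.005,0.008,-0.099,-0.5,-0.1615,-0.698,0.005,0.005,0.008,-0.099,-0.5,-0.1615,-0.698,0.005,0.005,0.008,-0.099,-0.5,-0.1615,-0.698,0.005,0.005,0.008,-0.099,-0.5,-0.1615,-0.698,0.005,0.005,0.008,-0.099,-0.5,-0.1615,-0.698,0.005,0.005,0.008,-0.099,-0.5])

```text
clock: 22.97
eef_pos: [484.0, -252.9, 174.3]
tcp_rot: [3.142, -0.001, 3.141]
contact_force: [0.4, 1.3, -0.5]
opening: 0.334
grasp_force: 40.7
```

```bash
python3 - <<'E'
from h import *
s=r.sense();print(s["eef_pos"],s["tcp_rot"],s["opening"])
go(515,-464,175,np.pi)
E
```

```text
[ 483.98014674 -252.93144925  174.28469552] [ 3.14159202e+00 -8.72183376e-04  3.14137965e+00] 0.33442250546753827
t [-0.0311 -0.2111 -0.0007] w [ 0.     -0.0009 -0.0002]
```

send_rows(targets=[-0.03,-0.209,0,0,0,0,-0.5,-0.03,-0.209,0,0,0,0,-0.5,-0.03,-0.209,0,0,0,0,-0.5,-0.03,-0.209,0,0,0,0,-0.5,-0.03,-0.209,0,0,0,0,-0.5,-0.03,-0.209,0,0,0,0,-0.5,-0.03,-0.209,0.1,0,0,0,-0.5,-0.03,-0.209,0.1,0,0,0,-0.5,-0.03,-0.209,0.1,0,0,0,-0.5,-0.03,-0.209,0.1,0,0,0,-0.5])

```text
clock: 23.8
eef_pos: [511.4, -457.2, 68.9]
tcp_rot: [3.136, -0.007, 3.141]
contact_force: [-0.3, 0.7, -0.2]
opening: 0.341
grasp_force: 40.6
```

```bash
python3 - <<'E'
from h import *
s=r.sense();print(s["eef_pos"],s["tcp_rot"],s["opening"])
go(515,-464,17,np.pi)
E
```

```text
[ 511.39187046 -457.17359987   68.91689437] [ 3.13552658 -0.00746534  3.14146532] 0.3411388726131338
t [-0.004  -0.0071  0.0518] w [ 0.0061 -0.0075 -0.0001]
```

send_rows(targets=[-0.004,-0.007,0.025,0.006,-0.007,0,-0.5,-0.004,-0.007,0.045,0.006,-0.007,0,-0.5,-0.004,-0.007,0.052,0.006,-0.007,0,-0.5,-0.004,-0.007,0.052,0.006,-0.007,0,-0.5,-0.004,-0.007,0.052,0.006,-0.007,0,0.0,-0.004,-0.007,0.052,0.006,-0.007,0,0.0,-0.004,-0.007,0.052,0.006,-0.007,0,0.0,-0.004,-0.007,0.052,0.006,-0.007,0,0.0,-0.004,-0.007,0.02,0.006,-0.007,0,0.0,-0.004,-0.007,-0.02,0.006,-0.007,0,0.0,-0.004,-0.007,-0.06,0.006,-0.007,0,0.0,-0.004,-0.007,-0.1,0.006,-0.007,0,0.0])

```text
clock: 24.8
eef_pos: [518.7, -466.7, 177.3]
tcp_rot: [-3.135, 0.007, -3.141]
contact_force: [0.2, -0.7, 0.1]
opening: 0.501
grasp_force: 0.0
```

```bash
python3 - <<'E'
from h import *
s=r.sense();print(s["eef_pos"],s["tcp_rot"],s["opening"])
go(430,-40,330,np.pi)
E
```

```text
[ 518.68637567 -466.72375253  177.30676989] [-3.13494108  0.00696472 -3.14127932] 0.5014498470890703
t [ 0.0875  0.4257 -0.1561] w [-0.0067  0.007   0.0003]
```

```bash
python3 - <<'E'
from h import *
go(427,-51.5,130,np.radians(180.2))
E
```

```text
t [0.0919 0.4156 0.0439] w [-0.0067  0.007  -0.0032]
```

send_rows(targets=[0.0919,0.4156,0.044,0,0,-0.003,0,0.0919,0.4156,0.044,0,0,-0.003,0,0.0919,0.4156,0.044,0,0,-0.003,0,0.0919,0.4156,0.044,0,0,-0.003,0,0.0919,0.4156,0.044,0,0,-0.003,0,0.0919,0.4156,0.044,0,0,-0.003,0,0.0919,0.4156,0.044,0,0,-0.003,0,0.0919,0.4156,0.044,0,0,-0.003,0,0.0919,0.4156,0.044,0,0,-0.003,0,0.0919,0.4156,0.044,0,0,-0.003,0,0.0919,0.4156,0.044,0,0,-0.003,0,0.0919,0.4156,0.044,0,0,-0.003,0])

```text
clock: 25.8
eef_pos: [426.2, -49.2, 128.0]
tcp_rot: [-3.135, 0.007, -3.135]
contact_force: [0.3, -0.6, -0.5]
opening: 0.498
grasp_force: 0.0
```

```bash
python3 - <<'E'
from h import *
s=r.sense();print(s["eef_pos"],s["tcp_rot"],s["opening"])
go(427,-51.5,5,np.radians(180.2))
f=cams.grab_frame("wrist"); np.save("w6.npy",f,allow_pickle=True)
cs,_=blobs(f,(10,90,60),(30,255,255),150)
for k in cs:
    W=ray(f,k[:,0,:],9)[:,:2]; rr=cv2.minAreaRect(W.astype(np.float32)); print(np.round(rr[0],1),np.round(rr[1],1),round(rr[2],1))
E
```

```text
[426.1805371  -49.22170985 127.9695295 ] [-3.13546878  0.00659728 -3.13476073] 0.4975566561056238
t [ 0.     -0.0015  0.123 ] w [-0.0061  0.0066  0.0033]
[427.1 -53.4] [148.2  12.7] 1.2
[422.9  69.6] [148.3  12.8] 18.7
```

send_rows(targets=[0,-0.0025,0.04,-0.006,0.0066,0.003,0,0,-0.0025,0.08,-0.006,0.0066,0.003,0,0,-0.0025,0.115,-0.006,0.0066,0.003,0,0,-0.0025,0.123,-0.006,0.0066,0.003,0,0,-0.0025,0.123,-0.006,0.0066,0.003,0,0,-0.0025,0.123,-0.006,0.0066,0.003,-1,0,-0.0025,0.123,-0.006,0.0066,0.003,-1,0,-0.0025,0.123,-0.006,0.0066,0.003,-1,0,-0.0025,0.123,-0.006,0.0066,0.003,-1,0,-0.0025,0.123,-0.006,0.0066,0.003,-1,0,-0.0025,0.123,-0.006,0.0066,0.003,-1], grip_force=30)

```text
clock: 26.77
eef_pos: [429.6, -55.4, 6.5]
tcp_rot: [-3.14, 0.004, -3.141]
contact_force: [0.3, -3.8, 8.5]
opening: 0.125
grasp_force: 29.7
```

send_rows(targets=[0,0,-0.04,0,0,0,-1,0,0,-0.08,0,0,0,-1,0,0,-0.11,0,0,0,-1,0,0,-0.11,0,0,0,-1,0,0,-0.11,0,0,0,-1])

```text
clock: 27.18
eef_pos: [429.8, -55.0, 117.4]
tcp_rot: [-3.14, 0.006, -3.141]
contact_force: [-0.6, -0.2, -1.2]
opening: 0.121
grasp_force: 29.3
```

```bash
python3 - <<'E'
from h import *
s=r.sense();print(s["eef_pos"],s["tcp_rot"],s["opening"])
w2=np.load("w2.npy",allow_pickle=True).item()
f=np.load("w6.npy",allow_pickle=True).item()
t6=np.load("t6.npy",allow_pickle=True).item()
k=800/340
print("tray",ray(t6,np.array([(442,44),(571,40),(574,114),(445,118)])/k+(80,150),30)[:,:2].round(1).tolist())
print("box",ray(t6,np.array([(90,119),(202,119),(202,198),(89,198)])/k+(80,150),45)[:,:2].round(1).tolist())
go(622,-148,110,np.pi/2)
E
```

```text
[429.77707689 -55.04749357 117.44953818] [-3.14033598  0.00634305 -3.14116279] 0.12141346473582354
tray [[680.0, -47.0], [683.2, -246.0], [568.3, -245.7], [565.3, -49.1]]
box [[570.4, 484.9], [567.8, 316.8], [449.8, 314.8], [452.4, 482.3]]
t [-0.1921 -0.093   0.0088] w [0.004  0.006  1.5712]
```

send_rows(targets=[-0.173,-0.092,0.008,0.004,0.006,1.571,-1,-0.173,-0.092,0.008,0.004,0.006,1.571,-1,-0.173,-0.092,0.008,0.004,0.006,1.571,-1,-0.173,-0.092,0.008,0.004,0.006,1.571,-1,-0.173,-0.092,0.008,0.004,0.006,1.571,-1,-0.173,-0.092,0.008,0.004,0.006,1.571,-1,-0.173,-0.092,0.008,0.004,0.006,1.571,-1,-0.173,-0.092,0.008,0.004,0.006,1.571,-1,-0.173,-0.092,0.008,0.004,0.006,1.571,-1,-0.173,-0.092,0.008,0.004,0.006,1.571,-1,-0.173,-0.092,0.008,0.004,0.006,1.571,-1,-0.173,-0.092,0.008,0.004,0.006,1.571,-1])

```text
clock: 28.18
eef_pos: [600.1, -146.5, 105.5]
tcp_rot: [-3.134, -0.002, 1.636]
contact_force: [0.5, 0.6, -0.6]
opening: 0.122
grasp_force: 29.3
```

send_rows(targets=[0,0,0,0,0,0.1,-1,0,0,0,0,0,0.1,-1,0,0,0,0,0,0.1,-1,0,0,0,0,0,0.1,-1])

```text
clock: 28.52
eef_pos: [600.6, -146.7, 106.2]
tcp_rot: [-3.135, -0.001, 1.545]
contact_force: [-0.2, 0.2, 0.6]
opening: 0.118
grasp_force: 29.3
```

```bash
python3 - <<'E'
from h import *
s=r.sense();print(s["eef_pos"],s["tcp_rot"],s["opening"])
go(603,-146.5,13,np.pi/2)
f=cams.grab_frame("wrist"); cv2.imwrite("pics/w7.png",f["color"]);np.save("w7.npy",f,allow_pickle=True)
E
```

```text
[ 600.55716453 -146.6645685   106.22440413] [-3.13463988e+00 -6.04705107e-04  1.54534852e+00] 0.118446350861428
t [0.0002 0.0031 0.0932] w [-0.0069 -0.0007 -0.0254]
```

View pics/w7.png

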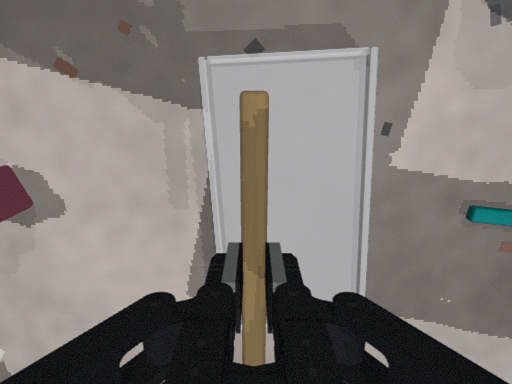

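The stick is held level at (255,200), over the oblong tray and parallel to it. Lower and release.

send_rows(targets=[0,0.003,0.04,-0.006,0,-0.025,-1,0,0.003,0.075,-0.006,0,-0.025,-1,0,0.003,0.093,-0.006,0,-0.025,-1,0,0.003,0.093,-0.006,0,-0.025,-1,0,0.003,0.093,-0.006,0,-0.025,-1,0,0.003,0.093,-0.006,0,-0.025,-0.4,0,0.003,0.093,-0.006,0,-0.025,-0.4,0,0.003,0.093,-0.006,0,-0.025,-0.4,0,0.003,0.06,-0.006,0,-0.025,-0.4,0,0.003,0.02,-0.006,0,-0.025,-0.4,0,0.003,-0.01,-0.006,0,-0.025,-0.4,0,0.003,-0.01,-0.006,0,-0.025,-0.4])

```text
clock: 29.57
eef_pos: [608.3, -147.9, 124.4]
tcp_rot: [3.131, 0.002, 1.567]
contact_force: [1.5, -1.1, 0.7]
opening: 0.299
grasp_force: 0.0
```

```bash
python3 - <<'E'
from h import *
s=r.sense();print(s["eef_pos"],s["tcp_rot"],s["opening"],s["contact_force"])
f=cams.grab_frame("top");np.save("t8.npy",f,allow_pickle=True)
go(423.5,70.5,110,np.radians(198.5-0))
go(423.5,70.5,5,np.radians(198.5),(423.5,70.5,110,np.radians(198.5)))
E
```

```text
[ 608.34365658 -147.92722177  124.41177437] [3.13066521e+00 2.19092690e-03 1.56712004e+00] 0.29908839540186233 [ 1.49263111 -1.14078009  0.67897172]
t [ 0.2174 -0.1844  0.0098] w [ 0.0041  0.0087 -1.8974]
t [-0.    -0.     0.105] w [0. 0. 0.]
```

send_rows(targets=[0.2174,-0.1844,0.01,0.004,0.008,1.244,0,0.2174,-0.1844,0.01,0.004,0.008,1.244,0,0.2174,-0.1844,0.01,0.004,0.008,1.244,0,0.2174,-0.1844,0.01,0.004,0.008,1.244,0,0.2174,-0.1844,0.01,0.004,0.008,1.244,0,0.2174,-0.1844,0.01,0.004,0.008,1.244,0,0.2174,-0.1844,0.01,0.004,0.008,1.244,0,0.2174,-0.1844,0.01,0.004,0.008,1.244,0,0.2174,-0.1844,0.01,0.004,0.008,1.244,0,0.2174,-0.1844,0.01,0.004,0.008,1.244,0,0.2174,-0.1844,0.01,0.004,0.008,1.244,0,0.2174,-0.1844,0.01,0.004,0.008,1.244,0])

```text
clock: 30.62
eef_pos: [420.1, 71.2, 106.7]
tcp_rot: [-3.134, -0.004, 0.326]
contact_force: [0.6, 0.4, 0.4]
opening: 0.5
grasp_force: 0.0
```

```bash
python3 - <<'E'
from h import *
s=r.sense();print(s["eef_pos"],s["tcp_rot"],s["opening"])
go(423.5,70.5,5,np.radians(18.5))
f=np.load("t8.npy",allow_pickle=True).item()
cs,_=blobs(f,(10,90,60),(30,255,255),20)
for k in cs:
    W=ray(f,k[:,0,:],9)[:,:2]; rr=cv2.minAreaRect(W.astype(np.float32)); print(np.round(rr[0],1),np.round(rr[1],1),round(rr[2],1))
E
```

```text
[420.13369851  71.21457733 106.6539289 ] [-3.13369734 -0.00361624  0.32564222] 0.4999332766730186
t [0.0026 0.0026 0.1016] w [-0.0079 -0.0036  0.0028]
[ 11.7 777.9] [220.1 113.4] 89.1
[424.1  75. ] [148.9  11.9] 19.0
[370.5 896.7] [400.4  28.9] 4.5
[514.1 418.4] [163.9 122.9] 89.1
[604.4 -90.8] [43.9  7.4] 89.1
[703.3 401.8] [46.4 58.6] 34.2
```

send_rows(targets=[0.0026,0.002,0.04,-0.008,-0.0036,0.003,0,0.0026,0.002,0.08,-0.008,-0.0036,0.003,0,0.0026,0.002,0.101,-0.008,-0.0036,0.003,0,0.0026,0.002,0.101,-0.008,-0.0036,0.003,0,0.0026,0.002,0.101,-0.008,-0.0036,0.003,0,0.0026,0.002,0.101,-0.008,-0.0036,0.003,-1,0.0026,0.002,0.101,-0.008,-0.0036,0.003,-1,0.0026,0.002,0.101,-0.008,-0.0036,0.003,-1,0.0026,0.002,0.101,-0.008,-0.0036,0.003,-1,0.0026,0.002,0.101,-0.008,-0.0036,0.003,-1,0.0026,0.002,0.101,-0.008,-0.0036,0.003,-1])

```text
clock: 31.53
eef_pos: [425.0, 71.2, 7.3]
tcp_rot: [3.141, -0.003, 0.32]
contact_force: [-0.3, -0.9, 7.9]
opening: 0.116
grasp_force: 29.5
```

send_rows(targets=[0,0,-0.04,0,0,0,-1,0,0,-0.08,0,0,0,-1,0,0,-0.11,0,0,0,-1,0,0,-0.11,0,0,0,-1,0,0,-0.11,0,0,0,-1])

```text
clock: 31.95
eef_pos: [425.3, 71.3, 118.3]
tcp_rot: [3.141, -0.006, 0.32]
contact_force: [-0.1, 0.6, -0.3]
opening: 0.116
grasp_force: 29.2
```

```bash
python3 - <<'E'
from h import *
s=r.sense();print(s["eef_pos"],s["tcp_rot"],s["opening"])
go(643,-146.5,110,np.pi/2)
E
```

```text
[425.34457031  71.32648146 118.306127  ] [ 3.14057559 -0.00612735  0.32022303] 0.1162923174005057
t [0.138  0.2753 0.0094] w [ 0.0047 -0.0047 -1.2506]
```

send_rows(targets=[0.138,0.275,0.009,0.004,-0.004,-1.25,-1,0.138,0.275,0.009,0.004,-0.004,-1.25,-1,0.138,0.275,0.009,0.004,-0.004,-1.25,-1,0.138,0.275,0.009,0.004,-0.004,-1.25,-1,0.138,0.275,0.009,0.004,-0.004,-1.25,-1,0.138,0.275,0.009,0.004,-0.004,-1.25,-1,0.138,0.275,0.009,0.004,-0.004,-1.25,-1,0.138,0.275,0.009,0.004,-0.004,-1.25,-1,0.138,0.275,0.009,0.004,-0.004,-1.25,-1,0.138,0.275,0.009,0.004,-0.004,-1.25,-1,0.138,0.275,0.009,0.004,-0.004,-1.25,-1,0.138,0.275,0.009,0.004,-0.004,-1.25,-1])

```text
clock: 32.95
eef_pos: [640.3, -146.4, 105.7]
tcp_rot: [-3.135, 0.0, 1.568]
contact_force: [0.7, -0.0, 0.6]
opening: 0.116
grasp_force: 29.3
```

```bash
python3 - <<'E'
from h import *
s=r.sense();print(s["eef_pos"],s["tcp_rot"],s["opening"])
go(643,-146.5,13.5,np.pi/2)
E
```

```text
[ 640.25430526 -146.43121779  105.68003248] [-3.13482032e+00  3.55552936e-04  1.56763224e+00] 0.11594684778238205
t [-0.      0.0034  0.0922] w [-0.0068  0.0003 -0.0032]
```

send_rows(targets=[0,0.003,0.04,-0.006,0,-0.003,-1,0,0.003,0.075,-0.006,0,-0.003,-1,0,0.003,0.092,-0.006,0,-0.003,-1,0,0.003,0.092,-0.006,0,-0.003,-1,0,0.003,0.092,-0.006,0,-0.003,-1,0,0.003,0.092,-0.006,0,-0.003,-0.4,0,0.003,0.092,-0.006,0,-0.003,-0.4,0,0.003,0.092,-0.006,0,-0.003,-0.4,0,0.003,0.06,-0.006,0,-0.003,-0.4,0,0.003,0.02,-0.006,0,-0.003,-0.4,0,0.003,-0.02,-0.006,0,-0.003,-0.4,0,0.003,-0.02,-0.006,0,-0.003,-0.4])

```text
clock: 33.95
eef_pos: [649.2, -147.7, 136.3]
tcp_rot: [3.128, 0.004, 1.572]
contact_force: [2.2, -0.4, -0.3]
opening: 0.302
grasp_force: 0.0
```

```bash
python3 - <<'E'
from h import *
s=r.sense();print(s["eef_pos"],s["tcp_rot"],s["opening"],s["contact_force"])
f=cams.grab_frame("top");np.save("t9.npy",f,allow_pickle=True)
hsv=cv2.cvtColor(f["color"],cv2.COLOR_BGR2HSV);m=cv2.inRange(hsv,(150,80,30),(179,255,255))
for k in cv2.findContours(m,0,1)[0]:
    if cv2.contourArea(k)>15:
        W=ray(f,k[:,0,:],45)[:,:2]; rr=cv2.minAreaRect(W.astype(np.float32)); print(np.round(rr[0],1),np.round(rr[1],1),round(rr[2],1))
# wrist: pink top face hull angles for the earlier views
go(404,-141.5,130,np.radians(111.3));go(404,-141.5,130,np.radians(21.3))
E
```

```text
[ 649.17235124 -147.70890384  136.25801679] [3.12772109 0.00376597 1.5723534 ] 0.3020087331349163 [ 2.21436284 -0.37697675 -0.29360996]
[327.  297.6] [40.5 42.5] 59.1
t [ 0.0063 -0.2438  0.0003] w [ 0.0103  0.0051 -0.3701]
t [ 0.0063 -0.2438  0.0003] w [ 0.0115 -0.0039  1.2007]
```

send_rows(targets=[0.006,-0.244,0,0.01,0.005,-0.37,0.8,0.006,-0.244,0,0.01,0.005,-0.37,0.8,0.006,-0.244,0,0.01,0.005,-0.37,0.8,0.006,-0.244,0,0.01,0.005,-0.37,0.8,0.006,-0.244,0,0.01,0.005,-0.37,0.8,0.006,-0.244,0,0.01,0.005,-0.37,0.8,0.006,-0.244,0,0.01,0.005,-0.37,0.8,0.006,-0.244,0,0.01,0.005,-0.37,0.8])

```text
clock: 34.67
eef_pos: [398.4, -140.9, 126.6]
tcp_rot: [-3.133, -0.006, 1.941]
contact_force: [0.2, -0.4, 0.2]
opening: 0.897
grasp_force: 0.0
```

```bash
python3 - <<'E'
from h import *
s=r.sense();print(s["eef_pos"],s["tcp_rot"],s["opening"])
go(404,-142,18,np.radians(111.3))
E
```

```text
[ 398.38278379 -140.8819126   126.64604778] [-3.13316019 -0.00583867  1.9414209 ] 0.8966823211108941
t [-0.0037  0.0057  0.1086] w [-0.0084 -0.0058 -0.0011]
```

send_rows(targets=[-0.0037,0.005,0,-0.008,-0.006,0,0.8,-0.0037,0.005,0.04,-0.008,-0.006,0,0.8,-0.0037,0.005,0.08,-0.008,-0.006,0,0.8,-0.0037,0.005,0.108,-0.008,-0.006,0,0.8,-0.0037,0.005,0.108,-0.008,-0.006,0,0.8,-0.0037,0.005,0.108,-0.008,-0.006,0,0.8,-0.0037,0.005,0.108,-0.008,-0.006,0,-0.4,-0.0037,0.005,0.108,-0.008,-0.006,0,-0.4,-0.0037,0.005,0.108,-0.008,-0.006,0,-0.4,-0.0037,0.005,0.108,-0.008,-0.006,0,-0.4,-0.0037,0.005,0.108,-0.008,-0.006,0,-0.4,-0.0037,0.005,0.108,-0.008,-0.006,0,-0.4], grip_force=45)

```text
clock: 35.67
eef_pos: [406.7, -143.0, 20.2]
tcp_rot: [3.139, 0.003, 1.943]
contact_force: [-0.3, 1.0, 7.8]
opening: 0.415
grasp_force: 44.6
```

send_rows(targets=[0,0,-0.04,0,0,0,-0.4,0,0,-0.08,0,0,0,-0.4,0,0,-0.12,0,0,0,-0.4,0,0,-0.14,0,0,0,-0.4,0,0,-0.14,0,0,0,-0.4])

```text
clock: 36.08
eef_pos: [408.3, -143.5, 164.1]
tcp_rot: [3.134, 0.007, 1.943]
contact_force: [1.0, -0.4, -1.0]
opening: 0.415
grasp_force: 45.8
```

```bash
python3 - <<'E'
from h import *
s=r.sense();print(s["eef_pos"],s["tcp_rot"],s["opening"])
w1=np.load("w5.npy",allow_pickle=True).item()
print("box",ray(w1,np.array([(550,228),(751,240),(539,362),(724,366)])/1.5,45)[:,:2].round(1).tolist())
go(430,300,170,np.pi/2); go(510,355,150,np.pi/2)
E
```

```text
[ 408.29153113 -143.5283137   164.06205383] [3.13406897 0.00703442 1.94282922] 0.41543494196476466
box [[445.8, 311.0], [454.9, 481.5], [568.4, 314.2], [571.4, 483.4]]
t [ 0.4052  0.1815 -0.0074] w [0.0087 0.0056 0.3721]
t [0.4275 0.2759 0.0131] w [0.0087 0.0056 0.3721]
```

```bash
python3 - <<'E'
from h import *
go(510,444,164,np.pi/2)
E
```

```text
t [ 0.5104  0.3083 -0.0012] w [0.0087 0.0056 0.3721]
```

send_rows(targets=[0.51,0.308,0,0.005,0.003,0.372,-0.4,0.51,0.308,0,0.005,0.003,0.372,-0.4,0.51,0.308,0,0.005,0.003,0.372,-0.4,0.51,0.308,0,0.005,0.003,0.372,-0.4,0.51,0.308,0,0.005,0.003,0.372,-0.4,0.51,0.308,0,0.005,0.003,0.372,-0.4,0.51,0.308,0,0.005,0.003,0.372,-0.4,0.51,0.308,0,0.005,0.003,0.372,-0.4,0.51,0.308,0,0.005,0.003,0.372,-0.4,0.51,0.308,0,0.005,0.003,0.372,-0.4,0.51,0.308,0,0.005,0.003,0.372,-0.4,0.51,0.308,0,0.005,0.003,0.372,-0.4])

```text
clock: 37.08
eef_pos: [486.4, 330.8, 158.1]
tcp_rot: [-3.136, -0.001, 1.571]
contact_force: [0.3, -0.2, -1.1]
opening: 0.416
grasp_force: 45.8
```

```bash
python3 - <<'E'
from h import *
s=r.sense();print(s["eef_pos"],s["tcp_rot"],s["opening"])
go(510,444,164,np.pi/2)
E
```

```text
[486.41020469 330.8194539  158.12051079] [-3.13633334e+00 -1.44141249e-03  1.57122951e+00] 0.4157214100974765
t [ 0.1132  0.0236 -0.0058] w [-0.0053 -0.0014  0.0004]
```

send_rows(targets=[0.11,0.0236,-0.004,-0.005,-0.001,0,-0.4,0.11,0.0236,-0.004,-0.005,-0.001,0,-0.4,0.11,0.0236,-0.004,-0.005,-0.001,0,-0.4,0.11,0.0236,-0.004,-0.005,-0.001,0,-0.4,0.11,0.0236,-0.004,-0.005,-0.001,0,-0.4,0.11,0.0236,-0.004,-0.005,-0.001,0,-0.4])

```text
clock: 37.58
eef_pos: [509.8, 438.0, 161.6]
tcp_rot: [-3.14, 0.001, 1.571]
contact_force: [0.5, -0.7, -0.6]
opening: 0.417
grasp_force: 45.8
```

```bash
python3 - <<'E'
from h import *
s=r.sense();print(s["eef_pos"],s["tcp_rot"],s["opening"])
go(510,444,28,np.pi/2)
E
```

```text
[509.7946507  438.02811518 161.63753731] [-3.14018302e+00  7.39095786e-04  1.57121638e+00] 0.4168096328379602
t [0.0061 0.0004 0.1336] w [-0.0014  0.0007  0.0004]
```

send_rows(targets=[0.006,0,0.04,-0.001,0,0,-0.4,0.006,0,0.08,-0.001,0,0,-0.4,0.006,0,0.115,-0.001,0,0,-0.4,0.006,0,0.133,-0.001,0,0,-0.4,0.006,0,0.133,-0.001,0,0,-0.4,0.006,0,0.133,-0.001,0,0,0.1,0.006,0,0.133,-0.001,0,0,0.1,0.006,0,0.133,-0.001,0,0,0.1,0.006,0,0.133,-0.001,0,0,0.1,0.006,0,0.1,-0.001,0,0,0.1,0.006,0,0.06,-0.001,0,0,0.1,0.006,0,0.02,-0.001,0,0,0.1])

```text
clock: 38.58
eef_pos: [509.9, 444.1, 143.4]
tcp_rot: [-3.141, 0.001, 1.571]
contact_force: [1.2, 1.3, -0.1]
opening: 0.554
grasp_force: 0.0
```

```bash
python3 - <<'E'
from h import *
s=r.sense();print(s["eef_pos"],s["tcp_rot"],s["opening"])
go(328,297.5,130,np.radians(59.5))
E
```

```text
[509.8963399  444.11395274 143.37015832] [-3.14100643e+00  6.02314583e-04  1.57073422e+00] 0.5536580015614367
t [-0.1466 -0.1819  0.0136] w [-4.000e-04  7.000e-04  5.323e-01]
```

send_rows(targets=[-0.1466,-0.182,0.01,0,0,0.532,0.8,-0.1466,-0.182,0.01,0,0,0.532,0.8,-0.1466,-0.182,0.01,0,0,0.532,0.8,-0.1466,-0.182,0.01,0,0,0.532,0.8,-0.1466,-0.182,0.01,0,0,0.532,0.8,-0.1466,-0.182,0.01,0,0,0.532,0.8,-0.1466,-0.182,0.01,0,0,0.532,0.8,-0.1466,-0.182,0.01,0,0,0.532,0.8,-0.1466,-0.182,0.01,0,0,0.532,0.8])

```text
clock: 39.33
eef_pos: [329.7, 299.2, 133.1]
tcp_rot: [3.14, -0.004, 1.039]
contact_force: [1.0, -0.1, -0.2]
opening: 0.899
grasp_force: 0.0
```

```bash
python3 - <<'E'
from h import *
s=r.sense();print(s["eef_pos"],s["tcp_rot"],s["opening"])
go(327.5,297.2,18,np.radians(59.5))
E
```

```text
[329.70773834 299.23282712 133.14338666] [ 3.14038603 -0.00357536  1.03898259] 0.8991174330715805
t [-0.0033 -0.001   0.1151] w [ 0.0012 -0.0036  0.0005]
```

send_rows(targets=[-0.003,-0.001,0,0.001,-0.004,0,0.8,-0.003,-0.001,0.04,0.001,-0.004,0,0.8,-0.003,-0.001,0.08,0.001,-0.004,0,0.8,-0.003,-0.001,0.115,0.001,-0.004,0,0.8,-0.003,-0.001,0.115,0.001,-0.004,0,0.8,-0.003,-0.001,0.115,0.001,-0.004,0,0.8,-0.003,-0.001,0.115,0.001,-0.004,0,-0.4,-0.003,-0.001,0.115,0.001,-0.004,0,-0.4,-0.003,-0.001,0.115,0.001,-0.004,0,-0.4,-0.003,-0.001,0.115,0.001,-0.004,0,-0.4,-0.003,-0.001,0.115,0.001,-0.004,0,-0.4,-0.003,-0.001,0.115,0.001,-0.004,0,-0.4], grip_force=45)

```text
clock: 40.33
eef_pos: [327.4, 297.3, 19.2]
tcp_rot: [3.141, -0.001, 1.039]
contact_force: [-1.3, -1.1, 10.6]
opening: 0.412
grasp_force: 44.7
```

send_rows(targets=[0,0,-0.04,0,0,0,-0.4,0,0,-0.08,0,0,0,-0.4,0,0,-0.12,0,0,0,-0.4,0,0,-0.15,0,0,0,-0.4,0,0,-0.15,0,0,0,-0.4])

```text
clock: 40.75
eef_pos: [329.4, 299.1, 174.2]
tcp_rot: [3.139, -0.008, 1.039]
contact_force: [1.6, 1.1, -0.8]
opening: 0.414
grasp_force: 46.0
```

```bash
python3 - <<'E'
from h import *
s=r.sense();print(s["eef_pos"],s["tcp_rot"],s["opening"])
go(510,397,165,np.pi/2)
E
```

```text
[329.3899413  299.11467254 174.22091835] [ 3.13875327 -0.00795306  1.03889976] 0.41379921137955833
t [0.1759 0.106  0.0109] w [ 0.0049 -0.007  -0.5319]
```

send_rows(targets=[0.176,0.106,0.01,0.004,-0.006,-0.532,-0.4,0.176,0.106,0.01,0.004,-0.006,-0.532,-0.4,0.176,0.106,0.01,0.004,-0.006,-0.532,-0.4,0.176,0.106,0.01,0.004,-0.006,-0.532,-0.4,0.176,0.106,0.01,0.004,-0.006,-0.532,-0.4,0.176,0.106,0.01,0.004,-0.006,-0.532,-0.4,0.176,0.106,0.01,0.004,-0.006,-0.532,-0.4,0.176,0.106,0.01,0.004,-0.006,-0.532,-0.4])

```text
clock: 41.42
eef_pos: [506.4, 393.8, 156.5]
tcp_rot: [-3.133, 0.008, 1.57]
contact_force: [-0.5, 0.1, -0.6]
opening: 0.413
grasp_force: 45.9
```

```bash
python3 - <<'E'
from h import *
s=r.sense();print(s["eef_pos"],s["tcp_rot"],s["opening"])
go(510,398,28,np.pi/2)
E
```

```text
[506.37552493 393.83838392 156.45749148] [-3.13304045  0.00774977  1.57025803] 0.4134724911206743
t [0.0052 0.0047 0.1284] w [-0.0086  0.0077 -0.0006]
```

send_rows(targets=[0.005,0.004,0.03,-0.008,0.007,0,-0.4,0.005,0.004,0.07,-0.008,0.007,0,-0.4,0.005,0.004,0.11,-0.008,0.007,0,-0.4,0.005,0.004,0.128,-0.008,0.007,0,-0.4,0.005,0.004,0.128,-0.008,0.007,0,-0.4,0.005,0.004,0.128,-0.008,0.007,0,0.1,0.005,0.004,0.128,-0.008,0.007,0,0.1,0.005,0.004,0.128,-0.008,0.007,0,0.1,0.005,0.004,0.128,-0.008,0.007,0,0.1,0.005,0.004,0.09,-0.008,0.007,0,0.1,0.005,0.004,0.05,-0.008,0.007,0,0.1,0.005,0.004,0.01,-0.008,0.007,0,0.1])

```text
clock: 42.42
eef_pos: [510.5, 398.9, 148.0]
tcp_rot: [-3.141, 0.001, 1.571]
contact_force: [0.4, 0.4, -0.5]
opening: 0.552
grasp_force: 0.0
```

```bash
python3 - <<'E'
from h import *
s=r.sense();print(s["eef_pos"],s["tcp_rot"],s["opening"])
f=cams.grab_frame("top");np.save("t10.npy",f,allow_pickle=True)
hsv=cv2.cvtColor(f["color"],cv2.COLOR_BGR2HSV);m=cv2.inRange(hsv,(150,80,30),(179,255,255))
for k in cv2.findContours(m,0,1)[0]:
    if cv2.contourArea(k)>10:
        W=ray(f,k[:,0,:],45)[:,:2]; rr=cv2.minAreaRect(W.astype(np.float32)); print(np.round(rr[0],1),np.round(rr[1],1),round(rr[2],1))
go(323.5,-308,165,np.radians(75))
E
```

```text
[510.52141986 398.94576803 147.99141085] [-3.14122170e+00  7.29455527e-04  1.57081489e+00] 0.5522902149931157
[ 323.2 -302.6] [45.8 35.6] 75.2
[507.7 410. ] [71.7 35.1] 89.1
t [-0.7099 -0.1907 -0.0143] w [ 0.0081 -0.0078  0.2618]
```

send_rows(targets=[-0.708,-0.19,-0.014,0,0,0.262,0.8,-0.708,-0.19,-0.014,0,0,0.262,0.8,-0.708,-0.19,-0.014,0,0,0.262,0.8,-0.708,-0.19,-0.014,0,0,0.262,0.8,-0.708,-0.19,-0.014,0,0,0.262,0.8,-0.708,-0.19,-0.014,0,0,0.262,0.8,-0.708,-0.19,-0.014,0,0,0.262,0.8,-0.708,-0.19,-0.014,0,0,0.262,0.8,-0.708,-0.19,-0.014,0,0,0.262,0.8,-0.708,-0.19,-0.014,0,0,0.262,0.8,-0.708,-0.19,-0.014,0,0,0.262,0.8,-0.708,-0.19,-0.014,0,0,0.262,0.8])

```text
clock: 43.47
eef_pos: [380.8, -85.1, 156.8]
tcp_rot: [3.139, -0.0, 1.309]
contact_force: [1.2, -0.8, 0.7]
opening: 0.901
grasp_force: 0.0
```

```bash
python3 - <<'E'
from h import *
s=r.sense();print(s["eef_pos"],s["tcp_rot"],s["opening"])
go(323.3,-305.5,150,np.radians(75))
E
```

```text
[380.82170117 -85.12033146 156.78275669] [ 3.13906372e+00 -9.91555602e-05  1.30925682e+00] 0.9008390207261137
t [-0.2278  0.0014  0.0068] w [ 0.0025 -0.0001  0.0003]
```

send_rows(targets=[-0.226,0.0014,0.007,0,0,0,0.8,-0.226,0.0014,0.007,0,0,0,0.8,-0.226,0.0014,0.007,0,0,0,0.8,-0.226,0.0014,0.007,0,0,0,0.8,-0.226,0.0014,0.007,0,0,0,0.8,-0.226,0.0014,0.007,0,0,0,0.8,-0.226,0.0014,0.007,0,0,0,0.8,-0.226,0.0014,0.007,0,0,0,0.8,-0.226,0.0014,0.007,0,0,0,0.8])

```text
clock: 44.22
eef_pos: [324.2, -301.5, 149.2]
tcp_rot: [3.141, -0.0, 1.308]
contact_force: [0.3, 0.1, 0.7]
opening: 0.897
grasp_force: 0.0
```

```bash
python3 - <<'E'
from h import *
s=r.sense();print(s["eef_pos"],s["tcp_rot"],s["opening"])
go(323.3,-305.5,18,np.radians(75))
E
```

```text
[ 324.18146612 -301.53130894  149.1557377 ] [ 3.14112177e+00 -2.84504466e-04  1.30834403e+00] 0.8967305213614407
t [-4.100e-03  1.000e-04  1.312e-01] w [ 0.0005 -0.0003 -0.0007]
```

send_rows(targets=[-0.004,0,0.02,0,0,0,0.8,-0.004,0,0.06,0,0,0,0.8,-0.004,0,0.1,0,0,0,0.8,-0.004,0,0.131,0,0,0,0.8,-0.004,0,0.131,0,0,0,0.8,-0.004,0,0.131,0,0,0,0.8,-0.004,0,0.131,0,0,0,-0.4,-0.004,0,0.131,0,0,0,-0.4,-0.004,0,0.131,0,0,0,-0.4,-0.004,0,0.131,0,0,0,-0.4,-0.004,0,0.131,0,0,0,-0.4,-0.004,0,0.131,0,0,0,-0.4], grip_force=45)

```text
clock: 45.22
eef_pos: [324.4, -306.8, 20.0]
tcp_rot: [3.138, 0.001, 1.309]
contact_force: [0.1, 3.1, 12.2]
opening: 0.414
grasp_force: 43.9
```

send_rows(targets=[0,0,-0.04,0,0,0,-0.4,0,0,-0.08,0,0,0,-0.4,0,0,-0.12,0,0,0,-0.4,0,0,-0.15,0,0,0,-0.4,0,0,-0.15,0,0,0,-0.4])

```text
clock: 45.63
eef_pos: [326.0, -308.6, 174.9]
tcp_rot: [3.131, 0.005, 1.309]
contact_force: [1.2, -0.4, 0.1]
opening: 0.417
grasp_force: 46.2
```

```bash
python3 - <<'E'
from h import *
s=r.sense();print(s["eef_pos"],s["tcp_rot"],s["opening"])
go(510,352,170,np.pi/2)
E
```

```text
[ 325.99328438 -308.62402323  174.90417878] [3.13122109 0.00540395 1.30868291] 0.4168446105225533
t [0.6858 0.0065 0.0013] w [ 0.0096  0.0067 -0.2621]
```

send_rows(targets=[0.686,0.0065,0,0.005,0.003,-0.262,-0.4,0.686,0.0065,0,0.005,0.003,-0.262,-0.4,0.686,0.0065,0,0.005,0.003,-0.262,-0.4,0.686,0.0065,0,0.005,0.003,-0.262,-0.4,0.686,0.0065,0,0.005,0.003,-0.262,-0.4,0.686,0.0065,0,0.005,0.003,-0.262,-0.4,0.686,0.0065,0,0.005,0.003,-0.262,-0.4,0.686,0.0065,0,0.005,0.003,-0.262,-0.4,0.686,0.0065,0,0.005,0.003,-0.262,-0.4,0.686,0.0065,0,0.005,0.003,-0.262,-0.4,0.686,0.0065,0,0.005,0.003,-0.262,-0.4,0.686,0.0065,0,0.005,0.003,-0.262,-0.4])

```text
clock: 46.63
eef_pos: [457.3, 178.0, 168.7]
tcp_rot: [-3.139, -0.004, 1.571]
contact_force: [0.3, -0.4, -1.0]
opening: 0.412
grasp_force: 46.1
```

```bash
python3 - <<'E'
from h import *
s=r.sense();print(s["eef_pos"],s["tcp_rot"],s["opening"])
go(510,352,165,np.pi/2)
E
```

```text
[457.27698599 177.950865   168.6864036 ] [-3.13863793 -0.00389792  1.57116686] 0.4116042543656831
t [0.174  0.0528 0.0042] w [-0.003  -0.0039  0.0004]
```

send_rows(targets=[0.171,0.052,0,0,0,0,-0.4,0.171,0.052,0,0,0,0,-0.4,0.171,0.052,0,0,0,0,-0.4,0.171,0.052,0,0,0,0,-0.4,0.171,0.052,0,0,0,0,-0.4,0.171,0.052,0,0,0,0,-0.4,0.171,0.052,0,0,0,0,-0.4,0.171,0.052,0,0,0,0,-0.4])

```text
clock: 47.3
eef_pos: [508.6, 345.3, 168.4]
tcp_rot: [-3.137, -0.003, 1.571]
contact_force: [0.5, -0.6, -0.5]
opening: 0.412
grasp_force: 46.1
```

```bash
python3 - <<'E'
from h import *
s=r.sense();print(s["eef_pos"],s["tcp_rot"],s["opening"])
f=cams.grab_frame("wrist");cv2.imwrite("pics/w11.png",f["color"])
go(510,351.5,28,np.pi/2)
E
```

```text
[508.56757235 345.2976576  168.35576958] [-3.13655827e+00 -2.57112329e-03  1.57056730e+00] 0.4120382524212838
t [0.006  0.0019 0.1405] w [-0.0048 -0.0028 -0.0008]
```

View pics/w11.png

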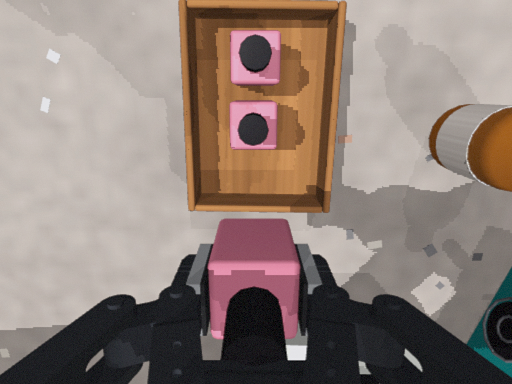

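Both placed bottles stand upright in the box, at (255,55) and (254,125), with the third slot free. Lower the last bottle.

send_rows(targets=[0.006,0.0015,0.02,-0.005,-0.003,0,-0.4,0.006,0.0015,0.06,-0.005,-0.003,0,-0.4,0.006,0.0015,0.1,-0.005,-0.003,0,-0.4,0.006,0.0015,0.13,-0.005,-0.003,0,-0.4,0.006,0.0015,0.14,-0.005,-0.003,0,-0.4,0.006,0.0015,0.14,-0.005,-0.003,0,-0.4,0.006,0.0015,0.14,-0.005,-0.003,0,0.1,0.006,0.0015,0.14,-0.005,-0.003,0,0.1,0.006,0.0015,0.14,-0.005,-0.003,0,0.1,0.006,0.0015,0.14,-0.005,-0.003,0,0.1,0.006,0.0015,0.1,-0.005,-0.003,0,0.1,0.006,0.0015,0.06,-0.005,-0.003,0,0.1])

```text
clock: 48.35
eef_pos: [508.9, 351.4, 107.4]
tcp_rot: [-3.138, 0.003, 1.571]
contact_force: [0.8, 0.9, -0.2]
opening: 0.546
grasp_force: 0.0
```

send_rows(targets=[0,0,-0.04,0,0,0,0.1,0,0,-0.08,0,0,0,0.1,0,0,-0.12,0,0,0,0.1,-0.1,-0.1,-0.2,0,0,0,0.1,-0.1,-0.1,-0.2,0,0,0,0.1,-0.1,-0.1,-0.2,0,0,0,0.1,-0.1,-0.1,-0.2,0,0,0,0.1,-0.1,-0.1,-0.2,0,0,0,0.1])

```text
clock: 49.02
eef_pos: [407.8, 250.0, 312.3]
tcp_rot: [3.137, -0.002, 1.57]
contact_force: [0.6, -0.1, 0.2]
opening: 0.55
grasp_force: 0.0
```

```bash
python3 - <<'E'
from h import *
s=r.sense();print(s["eef_pos"],s["clock"],s["contact_force"])
f=cams.grab_frame("top");cv2.imwrite("pics/t12.png",cv2.resize(f["color"][120:290,90:420],(800,412),interpolation=2));np.save("t12.npy",f,allow_pickle=True)
E
```

```text
[407.83322918 249.98412871 312.31288557] 49.0167 [ 0.64988849 -0.08425379  0.24192953]
```

View pics/t12.png

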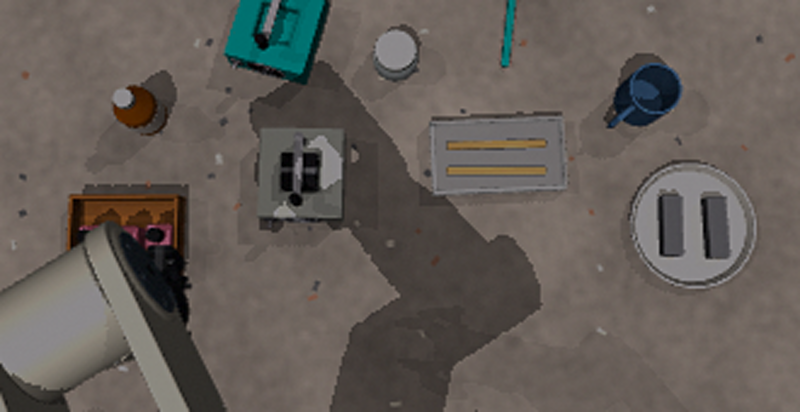

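The top view shows three bottles in the box (one behind the arm). Both sticks are in the oblong tray at (496,145) and (498,170), both buffers in the round tray at (671,225) and (716,227), and the lever is shut over the battery at (300,170). I'm handing in.

```bash
python3 -c "
from rig import r
print(r.sign_off())"
```

```text
the job is handed in; nothing more can be done
None
```

I handed the job in at about 49 s of robot time. All three bottles are in the box, both buffers in the round tray and both sticks in the oblong tray, and the battery is seated with the lever shut over it; the hand-in gave no verdict.

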